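Build the pump's disc spring pack and load the spring tester

TASK

Pull the spring tester's carriage by its orange grip right out to its outer end stop, then stack every conical spring washer from the mat on the brass arbor, faces alternating all the way up: each washer lies the opposite way round to the one below it, hollow to hollow and back to back. None needs turning over: use each the way up it lies, and start with the kind there is more of (either, if there are equally many). Then push the carriage fully home under the press head with the pack on it, and leave the jar, rack and beaker where they stand.

Things in the scene. Friction and masses are not known exactly. Their poses are not given: they have to be found in the camera images.
- carriage (a joint): Position of the tester's carriage, m: 0 = home, arbor under the press head; 0.17 = out at its end stop, for loading. About 3 N of friction; stays where left. Press head, at home: underside 92 mm above the seat, reaching 50 mm from the arbor axis towards -y of the seat frame; top 235 mm above the bench.
- seat (a point): Centre of the top face of the round steel seat (62 mm diameter) on the carriage, 48 mm above the bench, 20 mm above the carriage plate. From here an upright brass arbor, 26 mm in diameter, rises 80 mm (top 8 mm tapered). Axes: z up; the carriage moves along -y of this frame as its joint value grows (out), +y going home.
- grip (a point): Centre of the orange grip block on the carriage, 30 mm (x) by 20 mm (y) by 47 mm high, 135 mm from the arbor towards -y; its top is 23.5 mm above this point, the aluminium carriage plate (85 mm wide) 23.5 mm below it. Axes as the seat's.
- dome1_c (a point): Conical steel spring washer, 64 mm outside, 30 mm bore, 13 mm high; an upright rim 5.5 mm high, tapering to a flat 38 mm ring round the bore; hollow side blue, the other bare steel. Point: its centre, 6.5 mm above its underside; z up. Lies hollow side down: bare steel on top, rim at the bottom (1 to 6.5 mm below this point). May be absent.
- dome2_c (a point): Conical steel spring washer, 64 mm outside, 30 mm bore, 13 mm high; an upright rim 5.5 mm high, tapering to a flat 38 mm ring round the bore; hollow side blue, the other bare steel. Point: its centre, 6.5 mm above its underside; z up. Lies hollow side down: bare steel on top, rim at the bottom (1 to 6.5 mm below this point). May be absent.
- dome3_c (a point): Conical steel spring washer, 64 mm outside, 30 mm bore, 13 mm high; an upright rim 5.5 mm high, tapering to a flat 38 mm ring round the bore; hollow side blue, the other bare steel. Point: its centre, 6.5 mm above its underside; z up. Lies hollow side down: bare steel on top, rim at the bottom (1 to 6.5 mm below this point). May be absent.
- dish1_c (a point): Conical steel spring washer, 64 mm outside, 30 mm bore, 13 mm high; an upright rim 5.5 mm high, tapering to a flat 38 mm ring round the bore; hollow side blue, the other bare steel. Point: its centre, 6.5 mm above its underside; z up. Lies hollow side up, like a dish: blue on top, rim at the top (1 to 6.5 mm above this point). May be absent.
- dish2_c (a point): Conical steel spring washer, 64 mm outside, 30 mm bore, 13 mm high; an upright rim 5.5 mm high, tapering to a flat 38 mm ring round the bore; hollow side blue, the other bare steel. Point: its centre, 6.5 mm above its underside; z up. Lies hollow side up, like a dish: blue on top, rim at the top (1 to 6.5 mm above this point). May be absent.
- dish3_c (a point): Conical steel spring washer, 64 mm outside, 30 mm bore, 13 mm high; an upright rim 5.5 mm high, tapering to a flat 38 mm ring round the bore; hollow side blue, the other bare steel. Point: its centre, 6.5 mm above its underside; z up. Lies hollow side up, like a dish: blue on top, rim at the top (1 to 6.5 mm above this point). May be absent.
- bottle_c (a point): Centre of an amber jar with a yellow cap, 60 mm in diameter, 115 mm high; bystander.
- vial_rack_c (a point): Centre of a blue vial rack, 80 x 120 mm, 40 mm high, with white caps; bystander.
- beaker_c (a point): Centre of a clear plastic beaker, 70 mm in diameter, 80 mm high; bystander.
Not all that is in view belongs to the job. What is shaped like the part that bears dome3_c but green or purple is not meant.

How it is judged:
By the outcome, as a careful person would: the job done as asked, in the order asked, and still so for the second after the job is handed in, with the robot touching nothing.
Of dome1, dome2, dome3 only 2 to 3 are there at a start; the rules pass over those that are not, and their reading is None.
Of dish1, dish2, dish3 only 2 to 3 are there at a start; the rules pass over those that are not, and their reading is None.
At some moment in a run one of dome1, dome2, dome3, dish1, dish2, dish3 may be knocked a few centimetres aside while the robot is not near it.
It also fails if it takes over 210 s, if anything falls off the work surface, if the arm or the gripper's body presses on something with over 40 N, if the wrist force passes 120 N, or if a joint passes its speed limit or range.

ROBOT

A 6-joint arm with a two-finger parallel gripper is mounted at the origin on the work surface. World frame = base frame: x ahead of the robot, y to its left, z up, the work surface at z = 0. Lengths are in m, angles in rad, forces in N, time in s.
With the tool pointing down it reaches from about 0.35 to 0.975 m from the base axis. Payload 4.9 kg.
Tool frame: the origin (TCP) lies on the centre line of the jaws, within the pads' length; the fingertips stand ctrl.tcp_to_tips ahead of it and the grasp point (between the pads) lies 3 mm ahead of it (ctrl.tcp_to_tips is the distance from the TCP to the fingertips, in m); z points along the fingers, y is the direction in which the jaws open and shut (so a half turn about z gives the same grasp; the last joint's range is limited). The gripper opens to 85 mm and grips with 20 to 120 N. Pads are 22 mm wide; open, the fingers measure 114 mm over their backs; the gripper's body (76 mm by 85 mm) begins 54 mm behind the grasp point. The pads swing forward as they close: fully open they stand 13 mm farther back than shut.
Start: joints at [1.122, 0.053, 1.613, -0, 1.476, -0.119], TCP at [0.202, 0.591, 0.222] pointing down, gripper open.
Joint ranges: [-3.01, 3.01], [-1.01, 2.22], [0.06, 2.58], [-1.02, 4.17], [0.09, 2.62], [-3.14, 3.14]. Speed limits (rad/s): [2.57, 2.57, 3.14, 3.14, 3.14, 3.14].

INTERFACE

Orientations are given as a rotation vector (axis times angle).
In Python, from station import ctrl, vision gives the robot as it stands.
- The arm moves only by the tool jog_arm, never from a script. Its argument "deltas" is a list of rows, each a list of 7 numbers: the turn, a rotation vector about the tool's x, y, z in rad, then the shift along the tool's x, y, z in cm, then the opening, from 0 (shut) to 1 (fully open). A call has 1 to 12 rows; each row shifts and turns the commanded pose from where the row before left it, along the tool's axes as they then stand; what a row does not reach is not made up. A row lasts 1/12 s, in which the tool goes at most 41.7 mm and 7.16 degrees, less where a joint would pass 70% of its speed; a pose out of reach is approached as far as the arm can. A call with a gripper value outside its range is refused whole. The fingers move at their own pace and stop on an object; "grip_force" is the grip in N (left out, the last holds). Time passes only in rows, so rows that do not move let the fingers close. It gives the time, the measured TCP pose, the force and the opening at its end, in the units of the state.
- ctrl.get_obs(): the state, without advancing time (a new reading comes with each control period).
- vision.get_image(name): name is "scene" or "top"; returns (picture, depth): 480x640x3 uint8, red, green, blue; 480x640 float32, m along the optical axis (not along the pixel's ray), 0 where there is no reading.
- vision.calibration(name): a dict with "fx", "fy", "cx", "cy" (pixels), "rvec" (rotation vector, rad) and "tvec" (3), from world to camera coordinates, as OpenCV has them. Camera axes: x right, y down, z forward; pixel columns grow to the right and rows downward; lengths in m; the calibration is good to about 2 mm. A picture is of the moment at which its call begins. calibration takes no time and is no camera call.
- ctrl.finish_job(): hands the job in, once; it reports no verdict.
The state is a dict: "t": time; "q": joint angles; "dq": joint speeds; "effort": joint torques, N m; "tool_pos": TCP position; "tool_rot": TCP orientation; "contact_force": force on the tool from outside, world axes, zero at the start; "wrist_torque": the same for the moment, N m; "opening": finger opening in m.
Only numpy, scipy, OpenCV 4.12 (cv2) and the standard library are available. Lean on these libraries where they do the work, as an engineer would, in place of code of your own. Each camera call takes 0.05 s, during which the arm holds its last target. There are 200 camera calls.

## Working session

There is one attempt and no reset: what is moved stays moved. The work goes in short steps, Python scripts to look and compute and a tool call to move; the robot and the scene stay as the last step left them, time stands still between calls to the robot, and variables do not carry over. Pictures are saved under pics/ and viewed, about 12 in all and at most 16, crops included, and the job is handed in when it is done.

Besides the shell and the picture viewer there is one more tool, called after "Request:" by a JSON object that holds its "op" and its "data", one argument or row to a line. jog_arm: Moves the arm, as the interface text tells. Its arguments: {"type":"object","properties":{"deltas":{"type":"array"},"grip_force":{"type":"number"}},"required":["deltas"]}

```bash
mkdir -p pics; ls
cat > h.py <<'E'
import numpy as np, cv2
from station import ctrl, vision
from scipy.spatial.transform import Rotation as R
def cal(n):
    c=vision.calibration(n); return c, R.from_rotvec(np.ravel(c["rvec"])).as_matrix(), np.ravel(c["tvec"])
def ray(n,u,v,z):
    c,M,t=cal(n); d=M.T@np.array([(u-c["cx"])/c["fx"],(v-c["cy"])/c["fy"],1]); o=-M.T@t
    return o+d*(z-o[2])/d[2]
def cloud(n,dep):
    c,M,t=cal(n); v,u=np.indices(dep.shape)
    P=np.stack([(u-c["cx"])/c["fx"]*dep,(v-c["cy"])/c["fy"]*dep,dep],-1)
    return (P-t)@M
def save(n,img): cv2.imwrite("pics/"+n+".png",img[...,::-1])
E
python3 - <<'E'
from h import *
for n in("scene","top"):
    im,d=vision.get_image(n); save(n+"0",im); np.savez(n+"0.npz",im=im,d=d)
    c,M,t=cal(n); print(n,c["fx"],-M.T@t,M[2], (d>0).mean())
o=ctrl.get_obs(); print({k:np.round(v,3) for k,v in o.items()}, ctrl.tcp_to_tips)
E
```

```text
pics
scene 570.8291718310829 [ 1.20331052 -0.52347506  0.86826907] [-0.53346429  0.49995654 -0.68224578] 0.9958951822916666
top 509.59747938622587 [0.43673024 0.05918658 1.36813308] [ 0.09879243 -0.01414565 -0.99500752] 0.9960384114583334
{'t': np.float64(0.1), 'q': array([ 1.122,  0.053,  1.614, -0.   ,  1.476, -0.119]), 'dq': array([-0.   , -0.   , -0.002,  0.001, -0.   ,  0.001]), 'effort': array([-1.0000e-03, -3.9491e+01, -3.7136e+01, -0.0000e+00,  4.0000e-03,
        0.0000e+00]), 'tool_pos': array([0.202, 0.591, 0.221]), 'tool_rot': array([-5.160e-01, -3.098e+00,  3.000e-03]), 'contact_force': array([-0.448,  1.199,  0.265]), 'wrist_torque': array([-0.029,  0.024,  0.008]), 'opening': np.float64(0.085)} 0.022
```

View pics/top0.png

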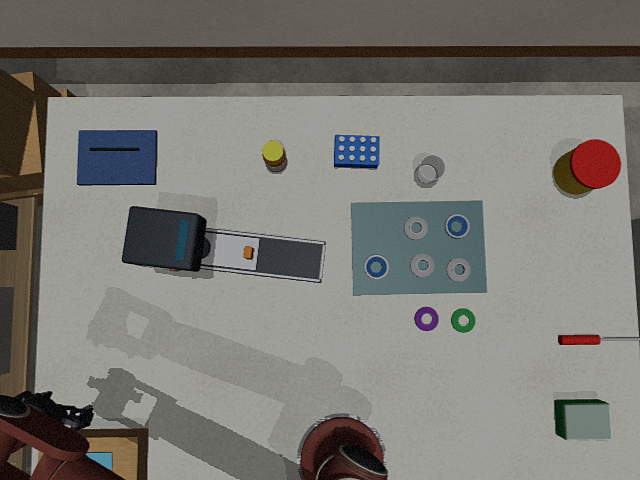

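View pics/scene0.png

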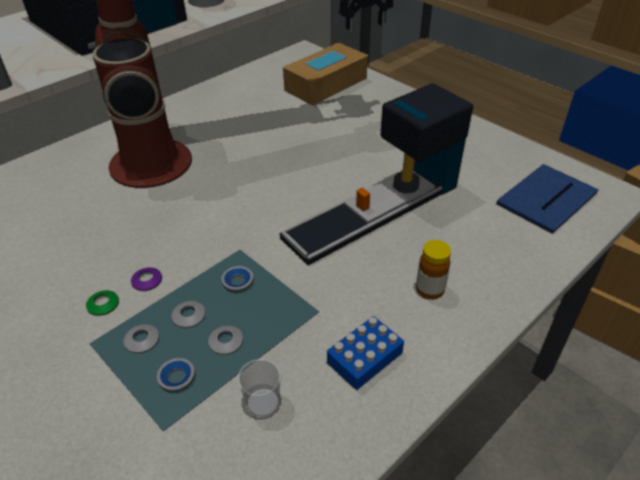

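Top view: five washers on the mat. Three are bare domes at (416,228), (422,265) and (459,269), and two are blue dishes at (457,226) and (376,266). The purple and green decoys are off the mat at (426,319) and (463,320), the orange grip is at (248,252), and the press is on the left. There are more domes, so the order is dome-dish-dome-dish-dome.

```bash
cat >> h.py <<'E'
def washers(n,im,d,pr=True):
    """bright-grey / blue blobs on mat -> centre by ellipse of outer contour"""
    P=cloud(n,d); hsv=cv2.cvtColor(im,cv2.COLOR_RGB2HSV).astype(int)
    mat=((hsv[...,0]>80)&(hsv[...,0]<102)&(hsv[...,1]>50)&(hsv[...,1]<150)&(abs(P[...,2])<.02)).astype(np.uint8)
    k,l,s,_=cv2.connectedComponentsWithStats(mat); i=1+s[1:,4].argmax()
    cs,_=cv2.findContours((l==i).astype(np.uint8),cv2.RETR_CCOMP,cv2.CHAIN_APPROX_NONE)
    zm=np.median(P[...,2][l==i]); out=[]
    for c in cs:
        A=cv2.contourArea(c)
        if not 250<A<1500: continue
        (u,v),ax,an=cv2.fitEllipse(c)
        m=np.zeros(l.shape,np.uint8); cv2.drawContours(m,[c],-1,1,-1); m=m>0
        blue=((hsv[...,1]>120)&(hsv[...,0]>98)&m).sum()/m.sum()
        kind="dish" if blue>.2 else "dome"
        p=ray(n,u,v,zm+(.010 if kind=="dish" else .003))
        out.append((kind,p)); 
        if pr: print(n,kind,np.round([u,v],1),np.round(ax,1),round(blue,2),p.round(4),"zmax",np.percentile(P[...,2][m],95).round(4))
    if pr: print("mat z",zm)
    return out
E
python3 - <<'E'
from h import *
for n in("top","scene"):
    f=np.load(n+"0.npz"); im,d=f["im"],f["d"]; P=cloud(n,d); washers(n,im,d)
    hsv=cv2.cvtColor(im,cv2.COLOR_RGB2HSV).astype(int)
    og=(hsv[...,0]<16)&(hsv[...,1]>180)&(hsv[...,2]>100)
    k,l,s,c=cv2.connectedComponentsWithStats(og.astype(np.uint8))
    for i in range(1,k):
        if s[i,4]>30: 
            q=P[l==i]; zt=np.percentile(q[:,2],95); t=q[q[:,2]>zt-.008]
            print("orange",n,c[i].round(1),s[i,4],"top",zt.round(4),t.mean(0).round(4),np.ptp(t,axis=0).round(3))
    # rails/plate: points in the region at plate height
    for z0,z1,nm in((.022,.034,"plate"),(.045,.051,"seat"),(.22,.25,"head")):
        m=(P[...,2]>z0)&(P[...,2]<z1)&(P[...,0]>.2)&(P[...,0]<.75)&(P[...,1]>.05)&(P[...,1]<.75)
        k,l,s,c=cv2.connectedComponentsWithStats(m.astype(np.uint8))
        if k>1:
            i=1+s[1:,4].argmax(); q=P[l==i]; r=cv2.minAreaRect((q[:,:2]*1000).astype(np.float32)); print(n,nm,s[i,4],np.round(r[0],1),np.round(r[1],1),round(r[2],2),np.median(q[:,2]).round(4))
E
```

```text
top dome [458.1 269.3] [25.5 26.3] 0.0 [ 0.4894 -0.3189  0.0042] zmax 0.0167
top dome [421.8 263.9] [25.7 29.4] 0.0 [ 0.5047 -0.2216  0.0042] zmax 0.0164
top dome [414.9 227.7] [25.3 27.3] 0.0 [ 0.6027 -0.2055  0.0042] zmax 0.0163
top dish [457.  225.6] [25.4 26.2] 0.35 [ 0.6066 -0.318   0.0112] zmax 0.0173
mat z 0.0012114372689184813
orange top [595.5 163.3] 1591 top 0.1155 [ 0.7496 -0.6453  0.1159] [0.376 0.769 1.261]
orange top [247.3 251.6] 66 top 0.0783 [0.5358 0.2366 0.0743] [0.026 0.018 0.009]
orange top [580.8 339.5] 258 top 0.0283 [ 0.3036 -0.624   0.0368] [0.144 0.737 1.348]
top plate 1527 [541.1 286.1] [148.1 105.2] 83.79 0.0271
top seat 63 [551.1 346.2] [15.2 44.5] 81.11 0.0474
top head 4144 [556.6 408.7] [161.2 130.9] 82.91 0.234
scene dish [175.3 373.9] [33.5 41. ] 0.34 [ 0.6052 -0.3172  0.0124] zmax 0.0168
scene dome [225.3 339.6] [30.6 37.4] 0.0 [ 0.6016 -0.2061  0.0054] zmax 0.0164
scene dome [141.  338.3] [29.4 38.6] 0.0 [ 0.4885 -0.3183  0.0054] zmax 0.0161
scene dome [188.1 313.8] [28.1 36.4] 0.0 [ 0.5006 -0.2208  0.0054] zmax 0.0163
scene dish [237.  277.8] [26.6 34.2] 0.31 [ 0.4965 -0.0965  0.0124] zmax 0.0168
mat z 0.002392286366767732
orange scene [362.9 192.3] 58 top 0.0778 [0.537  0.2348 0.0753] [0.026 0.018 0.008]
scene plate 1736 [543.1 294.4] [277.3 110.4] 82.97 0.0285
scene seat 221 [551.8 369.2] [62.2 61.6] 85.54 0.0488
scene head 2673 [558.3 408.3] [164.9 132.3] 82.09 0.2355
```

```bash
cat >> h.py <<'E'
D=np.array([-.118,-.993,0]) # travel out
G0=np.array([.536,.236,0]); 
def go(x,y,z,yaw=83.2):
    o=ctrl.get_obs(); M=R.from_rotvec(o["tool_rot"]).as_matrix(); p=o["tool_pos"]
    a=np.radians(yaw); Y=np.array([np.cos(a),np.sin(a),0]); Z=np.array([0,0,-1.]); T=np.stack([np.cross(Y,Z),Y,Z],1)
    print("t",round(float(o["t"]),2),"pos",p.round(4),"F",np.round(o["contact_force"],1),"open",round(float(o["opening"]),4),"rotdeg",np.degrees(R.from_matrix(M.T@T).as_rotvec()).round(2),
     "dcm cur",((M.T@(np.array([x,y,z])-p))*100).round(2),"dcm aligned",((T.T@(np.array([x,y,z])-p))*100).round(2))
E
python3 - <<'E'
from h import *
go(.32,.23,.25); go(.536,.236,.15); go(.536,.236,.065)
E
```

```text
t 0.1 pos [0.2022 0.5908 0.2212] F [-0.4  1.2  0.3] open 0.0852 rotdeg [ -0.11  -0.02 -12.1 ] dcm cur [-22.83 -30.32  -2.83] dcm aligned [-15.97 -34.43  -2.88]
t 0.1 pos [0.2022 0.5908 0.2212] F [-0.4  1.2  0.3] open 0.0852 rotdeg [ -0.11  -0.02 -12.1 ] dcm cur [-43.08 -22.74   7.15] dcm aligned [-37.35 -31.28   7.12]
t 0.1 pos [0.2022 0.5908 0.2212] F [-0.4  1.2  0.3] open 0.0852 rotdeg [ -0.11  -0.02 -12.1 ] dcm cur [-43.08 -22.72  15.65] dcm aligned [-37.35 -31.28  15.62]
```

Request:
{"op": "jog_arm", "data": {
  "deltas": [
    [0,0,-0.1056,0,0,-1,1],
    [0,0,-0.1056,0,0,-1,1],
    [0,0,0,-1.6,-3.44,-0.1,1],
    [0,0,0,-1.6,-3.44,-0.1,1],
    [0,0,0,-1.6,-3.44,-0.1,1],
    [0,0,0,-1.6,-3.44,-0.1,1],
    [0,0,0,-1.6,-3.44,-0.1,1],
    [0,0,0,-1.6,-3.44,-0.1,1],
    [0,0,0,-1.6,-3.44,-0.1,1],
    [0,0,0,-1.6,-3.44,-0.1,1],
    [0,0,0,-1.6,-3.44,0,1],
    [0,0,0,-1.6,-3.44,0,1]
  ]
}}

```text
t: 1.1
tool_pos: [0.3204, 0.2291, 0.2499]
tool_rot: [0.185, 3.136, -0.0]
contact_force: [1.0, 0.3, -0.6]
opening: 0.0853
```

```bash
python3 -c "
from h import *
go(.536,.236,.12); go(.536,.236,.065)"
```

```text
t 1.1 pos [0.3204 0.2291 0.2499] F [ 1.   0.3 -0.6] open 0.0853 rotdeg [-0.    0.    0.05] dcm cur [-21.33   3.22  13.  ] dcm aligned [-21.33   3.24  12.99]
t 1.1 pos [0.3204 0.2291 0.2499] F [ 1.   0.3 -0.6] open 0.0853 rotdeg [-0.    0.    0.05] dcm cur [-21.33   3.22  18.5 ] dcm aligned [-21.33   3.24  18.49]
```

Request:
{"op": "jog_arm", "data": {
  "deltas": [
    [0,0,0,-3.55,0.54,0,1],
    [0,0,0,-3.55,0.54,0,1],
    [0,0,0,-3.55,0.54,2,1],
    [0,0,0,-3.55,0.54,2,1],
    [0,0,0,-3.55,0.54,2,1],
    [0,0,0,-3.58,0.54,2,1],
    [0,0,0,0,0,3.5,1],
    [0,0,0,0,0,3.5,1],
    [0,0,0,0,0,3.5,1],
    [0,0,0,0,0,0,0.2],
    [0,0,0,0,0,0,0],
    [0,0,0,0,0,0,0]
  ],
  "grip_force": 40
}}

```text
t: 2.1
tool_pos: [0.5372, 0.2381, 0.0672]
tool_rot: [0.186, 3.134, 0.001]
contact_force: [0.9, -0.0, 0.3]
opening: 0.0514
```

Request:
{"op": "jog_arm", "data": {
  "deltas": [
    [0,0,0,0,0,0,0],
    [0,0,0,0,0,0,0],
    [0,0,0,0,0,0,0],
    [0,0,0,0,0,0,0]
  ]
}}

```text
t: 2.43
tool_pos: [0.5371, 0.2381, 0.0671]
tool_rot: [0.186, 3.133, 0.002]
contact_force: [-0.5, 0.1, 0.3]
opening: 0.0004
```

Run:
```python
from h import *
im,d=vision.get_image("scene"); save("s1",cv2.resize(im[120:280,260:480],None,fx=3,fy=3)); P=cloud("scene",d)
hsv=cv2.cvtColor(im,cv2.COLOR_RGB2HSV).astype(int)
m=(hsv[...,0]<16)&(hsv[...,1]>180)&(hsv[...,2]>100)
k,l,s,c=cv2.connectedComponentsWithStats(m.astype(np.uint8))
for i in range(1,k):
  if s[i,4]>8: print(c[i],s[i,4],P[l==i].min(0),P[l==i].max(0))
```

```text
(no output)
```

View pics/s1.png

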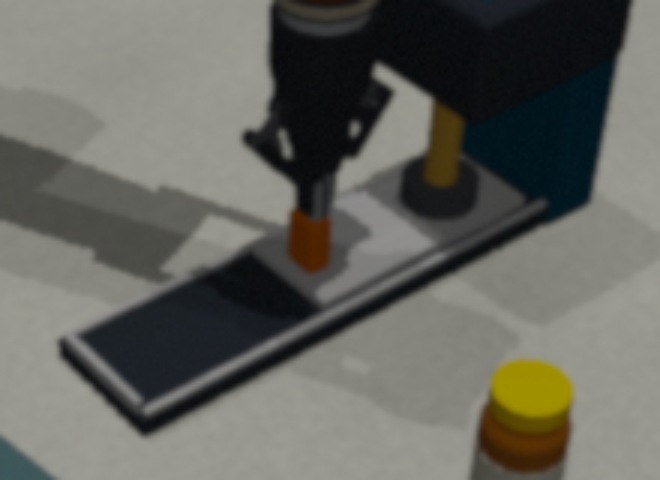

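Run:
```python
from h import *
def proj(n,p):
    c,M,t=cal(n); q=M@np.array(p)+t; return np.round([c["fx"]*q[0]/q[2]+c["cx"],c["fy"]*q[1]/q[2]+c["cy"]],1)
for z in(.045,.067,.078,.09,.1): print(z,proj("scene",(.537,.238,z)))
im,d=vision.get_image("scene");P=cloud("scene",d)
for v in range(170,215,3): print(v,[tuple((P[v,u]*1000).round().astype(int)) for u in(360,365)],im[v,360],im[v,365])
```

```text
0.045 [363.4 202.2]
0.067 [363.8 194.6]
0.078 [364.  190.7]
0.09 [364.2 186.4]
0.1 [364.4 182.8]
170 [(np.int64(538), np.int64(221), np.int64(144)), (np.int64(552), np.int64(220), np.int64(152))] [10 13 12] [11 11 13]
173 [(np.int64(527), np.int64(233), np.int64(124)), (np.int64(552), np.int64(221), np.int64(143))] [4 9 9] [10 12 13]
176 [(np.int64(541), np.int64(218), np.int64(131)), (np.int64(548), np.int64(226), np.int64(131))] [10 10 14] [11 12 15]
179 [(np.int64(545), np.int64(214), np.int64(128)), (np.int64(547), np.int64(228), np.int64(121))] [10 12 14] [13 14 15]
182 [(np.int64(534), np.int64(227), np.int64(107)), (np.int64(548), np.int64(227), np.int64(114))] [12 13 12] [42 44 44]
185 [(np.int64(535), np.int64(226), np.int64(99)), (np.int64(547), np.int64(229), np.int64(104))] [12 14 14] [48 48 49]
188 [(np.int64(538), np.int64(223), np.int64(95)), (np.int64(546), np.int64(231), np.int64(94))] [16 15 16] [48 50 50]
191 [(np.int64(535), np.int64(227), np.int64(82)), (np.int64(546), np.int64(231), np.int64(86))] [65 31  7] [53 55 56]
194 [(np.int64(535), np.int64(227), np.int64(73)), (np.int64(544), np.int64(234), np.int64(75))] [74 33  0] [77 41 19]
197 [(np.int64(537), np.int64(226), np.int64(67)), (np.int64(549), np.int64(229), np.int64(71))] [71 32  0] [78 35  0]
200 [(np.int64(536), np.int64(227), np.int64(57)), (np.int64(547), np.int64(232), np.int64(60))] [70 30  0] [76 34  0]
203 [(np.int64(541), np.int64(223), np.int64(54)), (np.int64(547), np.int64(232), np.int64(52))] [70 31  0] [77 34  0]
206 [(np.int64(538), np.int64(226), np.int64(42)), (np.int64(548), np.int64(232), np.int64(44))] [71 32  0] [77 35  0]
209 [(np.int64(540), np.int64(224), np.int64(35)), (np.int64(548), np.int64(233), np.int64(34))] [69 53 45] [76 37  7]
212 [(np.int64(541), np.int64(224), np.int64(26)), (np.int64(549), np.int64(231), np.int64(27))] [72 71 70] [72 70 68]
```

Request:
{"op": "jog_arm", "data": {
  "deltas": [
    [0,0,0,0,0,-2,0],
    [0,0,0,0,0,-2,0],
    [0,0,0,0,0,-2,0],
    [0,0,0,0,0,0,0]
  ]
}}

```text
t: 2.87
tool_pos: [0.5391, 0.2386, 0.1305]
tool_rot: [0.186, 3.128, 0.005]
contact_force: [0.4, 0.1, 1.3]
opening: 0.0002
```

Run:
```python
from h import *
im,d=vision.get_image("scene"); P=cloud("scene",d)
c1=cv2.resize(im[120:260,280:460],None,fx=3,fy=3)
hsv=cv2.cvtColor(im,cv2.COLOR_RGB2HSV).astype(int)
m=(hsv[...,0]<16)&(hsv[...,1]>180)&(hsv[...,2]>50)&(abs(P[...,0]-.54)<.1)
q=P[m&(P[...,2]<.1)&(abs(P[...,1]-.2)<.15)]; print(len(q),q.min(0),q.max(0),q.mean(0)); t=q[q[:,2]>.07]; print(t.mean(0),np.ptp(t,axis=0))
im2,d2=vision.get_image("top"); c2=cv2.resize(im2[180:320,190:370],None,fx=3,fy=3)
save("s2",np.vstack([c1,c2])[:, :])
```

```text
213 [0.52403537 0.22164801 0.03277701] [0.55205383 0.24339735 0.07918267] [0.5409067  0.23072091 0.05958519]
[0.53870652 0.23296019 0.07450832] [0.02599186 0.01979321 0.00915811]
```

View pics/s2.png

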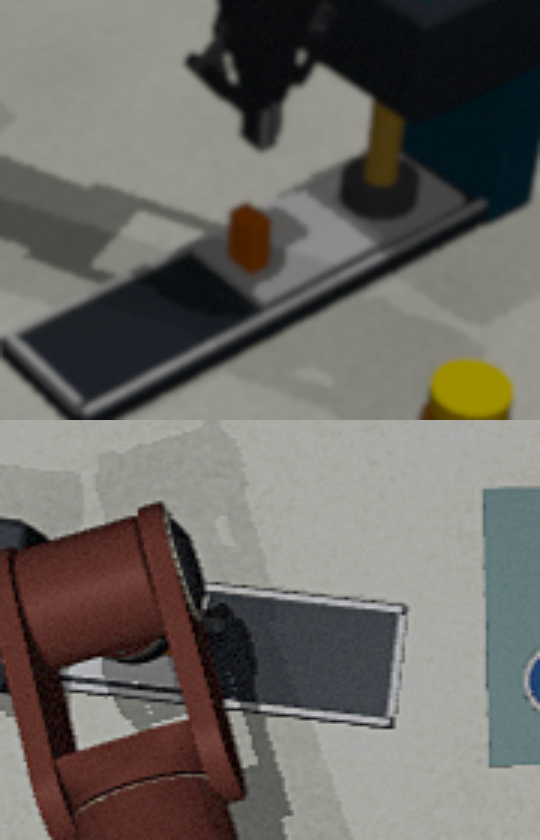

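Run:
```python
from h import *
im,d=vision.get_image("scene"); P=cloud("scene",d)
for v in range(150,175,2): print(v,[(u,*(P[v,u]*1000).round().astype(int)) for u in(362,366,369)],im[v,366])
print(ctrl.get_obs()["tool_pos"],ctrl.get_obs()["q"])
c,M,t=cal("scene")
```

```text
150 [(362, np.int64(531), np.int64(231), np.int64(187)), (366, np.int64(550), np.int64(223), np.int64(200)), (369, np.int64(540), np.int64(243), np.int64(185))] [10 12 13]
152 [(362, np.int64(539), np.int64(223), np.int64(190)), (366, np.int64(545), np.int64(229), np.int64(190)), (369, np.int64(545), np.int64(239), np.int64(185))] [ 8 10 12]
154 [(362, np.int64(542), np.int64(220), np.int64(188)), (366, np.int64(545), np.int64(229), np.int64(184)), (369, np.int64(546), np.int64(238), np.int64(181))] [14 15 16]
156 [(362, np.int64(546), np.int64(216), np.int64(186)), (366, np.int64(549), np.int64(225), np.int64(183)), (369, np.int64(544), np.int64(241), np.int64(173))] [ 8 11 13]
158 [(362, np.int64(541), np.int64(222), np.int64(176)), (366, np.int64(547), np.int64(228), np.int64(176)), (369, np.int64(549), np.int64(235), np.int64(173))] [27 28 30]
160 [(362, np.int64(539), np.int64(224), np.int64(169)), (366, np.int64(545), np.int64(230), np.int64(169)), (369, np.int64(550), np.int64(234), np.int64(169))] [42 43 44]
162 [(362, np.int64(539), np.int64(225), np.int64(163)), (366, np.in
[... 564 characters left out ...]
p.int64(546), np.int64(240), np.int64(143))] [48 49 50]
170 [(362, np.int64(535), np.int64(231), np.int64(137)), (366, np.int64(547), np.int64(230), np.int64(144)), (369, np.int64(548), np.int64(239), np.int64(140))] [62 63 63]
172 [(362, np.int64(417), np.int64(364), np.int64(2)), (366, np.int64(425), np.int64(370), np.int64(3)), (369, np.int64(432), np.int64(374), np.int64(5))] [122 122 116]
174 [(362, np.int64(424), np.int64(357), np.int64(3)), (366, np.int64(431), np.int64(364), np.int64(3)), (369, np.int64(432), np.int64(374), np.int64(-1))] [148 148 140]
[0.53585847 0.23762861 0.12471642] [ 2.90463364e-01  4.11189984e-02  1.79241671e+00  2.44702746e-05
  1.30865964e+00 -1.16173144e+00]
```

Run:
```python
from h import *
for n in("scene","top"):
    d=np.load(n+"0.npz")["d"]; P=cloud(n,d)
    m=(abs(P[...,0]-.202)<.08)&(abs(P[...,1]-.591)<.08)&(P[...,2]>.1)&(d>0)
    print(n,m.sum(), np.sort(P[...,2][m])[:20].round(3), P[m].min(0),P[m].max(0))
    im,d=vision.get_image(n); P=cloud(n,d)
    m=(abs(P[...,0]-.536)<.08)&(abs(P[...,1]-.238)<.06)&(P[...,2]>.1)&(d>0)
    print(n,m.sum(), np.sort(P[...,2][m])[:20].round(3),P[m].max(0))
print(ctrl.get_obs()["tool_pos"],ctrl.get_obs()["tool_rot"])
```

```text
scene 785 [0.244 0.244 0.245 0.245 0.246 0.246 0.246 0.247 0.247 0.247 0.248 0.248
 0.248 0.248 0.249 0.249 0.249 0.249 0.25  0.25 ] [0.16394683 0.51246206 0.24393567] [0.23731101 0.65916052 0.33361846]
scene 6290 [0.136 0.136 0.137 0.137 0.138 0.139 0.14  0.14  0.14  0.14  0.141 0.141
 0.141 0.141 0.142 0.142 0.142 0.142 0.143 0.143] [0.59267171 0.2979429  0.47289108]
top 3533 [0.241 0.242 0.243 0.244 0.244 0.245 0.245 0.246 0.246 0.246 0.247 0.248
 0.248 0.248 0.248 0.248 0.249 0.249 0.25  0.25 ] [0.13137287 0.51101623 0.240854  ] [0.27004336 0.65578091 0.55842771]
top 3241 [0.212 0.217 0.217 0.22  0.22  0.221 0.221 0.221 0.222 0.222 0.222 0.223
 0.223 0.223 0.223 0.223 0.223 0.223 0.224 0.224] [0.59133334 0.29774315 0.47374532]
[0.53511222 0.23737678 0.12347571] [-1.86081169e-01 -3.13329877e+00  1.57567669e-03]
```

Request:
{"op": "jog_arm", "data": {
  "deltas": [
    [0,0,0,0,0,0,1],
    [0,0,0,0,0,0,1],
    [0,0,0,0,0,0,1],
    [0,0,0,0,0,0,1],
    [0,0,0,0,0,0,1],
    [0,0,0,0,0,2.5,1],
    [0,0,0,0,0,2.5,1],
    [0,0,0,0,0,1.5,1],
    [0,0,0,0,0,1.3,1],
    [0,0,0,0,0,0,1]
  ]
}}

```text
t: 3.95
tool_pos: [0.5339, 0.237, 0.0439]
tool_rot: [-0.186, -3.131, 0.003]
contact_force: [-0.4, -0.5, -0.6]
opening: 0.0854
```

Request:
{"op": "jog_arm", "data": {
  "deltas": [
    [0,0,0,0,0,0,0],
    [0,0,0,0,0,0,0],
    [0,0,0,0,0,0,0],
    [0,0,0,0,0,0,0],
    [0,0,0,0,0,0,0],
    [0,0,0,0,0,0,0],
    [0,0,0,0,0,0,0]
  ],
  "grip_force": 60
}}

```text
t: 4.53
tool_pos: [0.5369, 0.2377, 0.0486]
tool_rot: [0.187, 3.135, 0.0]
contact_force: [-2.0, -1.6, 5.9]
opening: 0.0187
```

Request:
{"op": "jog_arm", "data": {
  "deltas": [
    [0,0,0,0,-1,0,0],
    [0,0,0,0,-1.5,0,0],
    [0,0,0,0,-1.7,0,0],
    [0,0,0,0,-1.7,0,0],
    [0,0,0,0,-1.7,0,0],
    [0,0,0,0,-1.7,0,0],
    [0,0,0,0,-1.7,0,0],
    [0,0,0,0,-1.7,0,0],
    [0,0,0,0,-1.7,0,0],
    [0,0,0,0,-1.5,0,0],
    [0,0,0,0,-1.0,0,0],
    [0,0,0,0,0,0,0]
  ]
}}

```text
t: 5.53
tool_pos: [0.5168, 0.0773, 0.0485]
tool_rot: [0.193, 3.134, 0.032]
contact_force: [1.8, 31.9, 3.2]
opening: 0.0185
```

Request:
{"op": "jog_arm", "data": {
  "deltas": [
    [0,0,0,0,-0.3,0,0],
    [0,0,0,0,0,0,0],
    [0,0,0,0,-0.3,0,0],
    [0,0,0,0,0,0,0]
  ]
}}

```text
t: 5.87
tool_pos: [0.5169, 0.0772, 0.0485]
tool_rot: [0.191, 3.132, 0.047]
contact_force: [5.2, 51.2, 0.3]
opening: 0.0186
```

Request:
{"op": "jog_arm", "data": {
  "deltas": [
    [0,0,0,0,0.6,0,0],
    [0,0,0,0,0,0,0],
    [0,0,0,0,0,0,1],
    [0,0,0,0,0,0,1],
    [0,0,0,0,0,0,1],
    [0,0,0,0,0,0,1],
    [0,0,0,0,0,-3,1],
    [0,0,0,0,0,-4,1],
    [0,0,0,0,-4,-4,1],
    [0,0,0,0,-4,-4,1],
    [0,0,0,0,-4,0,1],
    [0,0,0,0,-4,0,1]
  ]
}}

```text
t: 6.87
tool_pos: [0.501, -0.0701, 0.1796]
tool_rot: [0.184, 3.13, -0.003]
contact_force: [0.3, -0.6, -1.3]
opening: 0.0857
```

Request:
{"op": "jog_arm", "data": {
  "deltas": [
    [0,0,0,0,-4,0,1],
    [0,0,0,0,-4,0,1],
    [0,0,0,0,-4,0,1],
    [0,0,0,0,0,0,1],
    [0,0,0,0,0,0,1]
  ]
}}

```text
t: 7.28
tool_pos: [0.4847, -0.1895, 0.176]
tool_rot: [-0.194, -3.135, -0.0]
contact_force: [-0.2, -0.4, -0.3]
opening: 0.0852
```

Run:
```python
from h import *
im,d=vision.get_image("scene"); P=cloud("scene",d); save("s3",im)
hsv=cv2.cvtColor(im,cv2.COLOR_RGB2HSV).astype(int)
R0=(abs(P[...,0]-.53)<.1)&(abs(P[...,1]-.15)<.25)&(P[...,2]<.15)
m=(hsv[...,0]<16)&(hsv[...,1]>180)&(hsv[...,2]>50)&R0
t=P[m&(P[...,2]>.066)]; print("grip top",len(t),t.mean(0),np.ptp(t,axis=0))
s=R0&(abs(P[...,2]-.048)<.004)&(im.max(-1)<90)&~m; k,l,st,c=cv2.connectedComponentsWithStats(s.astype(np.uint8)); i=1+st[1:,4].argmax()
r=cv2.minAreaRect((P[l==i][:,:2]*1000).astype(np.float32)); print("seat",r,st[i,4])
b=(hsv[...,0]>12)&(hsv[...,0]<30)&(hsv[...,1]>100)&R0&(P[...,2]>.05)&~m
q=P[b]; print("arbor",len(q),[ (z,q[abs(q[:,2]-z)<.01].mean(0).round(4)) for z in(.07,.09,.11,.125)], np.percentile(q[:,2],98))
c,M,t=cal("scene"); v=M[2][:2]/np.linalg.norm(M[2][:2]); print("view dir",v)
washers("scene",im,d); go(.49,-.318,.15)
```

```text
grip top 102 [0.51970528 0.07355196 0.07363535] [0.02802693 0.01930644 0.01444395]
seat ((535.027587890625, 208.88043212890625), (59.14909362792969, 57.641902923583984), 51.11854553222656) 283
arbor 323 [(0.07, array([0.5376, 0.2006, 0.0698])), (0.09, array([0.5394, 0.2041, 0.0906])), (0.11, array([0.5389, 0.2038, 0.1094])), (0.125, array([0.536 , 0.2064, 0.1239]))] 0.1293934627901111
view dir [-0.72965064  0.68382011]
scene dish [175.3 374. ] [33.6 41.1] 0.33 [ 0.6053 -0.3172  0.0124] zmax 0.0171
scene dome [225.3 339.6] [30.7 37.4] 0.0 [ 0.6017 -0.2061  0.0054] zmax 0.0162
scene dome [140.9 338.3] [29.6 38.6] 0.0 [ 0.4883 -0.3183  0.0054] zmax 0.0161
scene dome [188.  313.9] [27.9 36.6] 0.0 [ 0.5008 -0.221   0.0054] zmax 0.0162
scene dish [237.  277.9] [26.8 34.1] 0.3 [ 0.4967 -0.0968  0.0124] zmax 0.0174
mat z 0.002409636641563638
t 7.33 pos [ 0.485  -0.188   0.1759] F [-0.3 -0.1 -0.2] open 0.0853 rotdeg [ 0.03 -0.03 -0.15] dcm cur [ -2.07 -12.84   2.58] dcm aligned [ -2.03 -12.85   2.59]
```

View pics/s3.png

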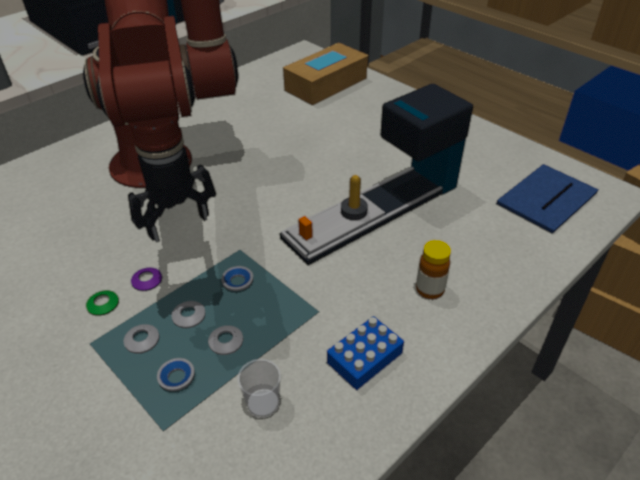

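The carriage is against its outer stop, with the grip at pixel (306,228) and the arbor at (355,195). All five washers are undisturbed. Next I'll triangulate the arbor axis.

```bash
cat >> h.py <<'E'
def axis(n,im,d,dump=False):
    P=cloud(n,d); hsv=cv2.cvtColor(im,cv2.COLOR_RGB2HSV).astype(int)
    R0=(abs(P[...,0]-.535)<.06)&(abs(P[...,1]-.205)<.06)&(P[...,2]>.06)
    b=(hsv[...,0]>10)&(hsv[...,0]<35)&(hsv[...,1]>90)&R0
    c,M,t=cal(n); v,u=np.nonzero(b)
    return b,u,v,P
E
python3 - <<'E'
from h import *
im,d=vision.get_image("top"); b,u,v,P=axis("top",im,d)
print("top",len(u),u.min(),u.max(),v.min(),v.max(),P[b].min(0),P[b].max(0))
tp=P[b&(P[...,2]>.118)]; print("cap",len(tp),tp.mean(0),np.ptp(tp,axis=0), cv2.minEnclosingCircle((tp[:,:2]*1000).astype(np.float32)))
save("t3",cv2.resize(im[200:300,220:360],None,fx=4,fy=4))
im,d=vision.get_image("scene"); b,u,v,P=axis("scene",im,d)
for r in range(v.min(),v.max()+1,4):
    w=u[v==r]; print(r,w.min(),w.max(),"z",np.median(P[r,w.min():w.max()+1,2]).round(3), end=" ")
    z=np.median(P[r,w.min():w.max()+1,2]); 
    print(ray("scene",(w.min()+w.max())/2,r,z).round(4))
E
```

```text
top 111 250 262 247 258 [0.51993074 0.19832878 0.06034767] [0.54344333 0.2243807  0.1309892 ]
cap 79 [0.53188642 0.21079461 0.12498659] [0.02225933 0.02492671 0.01237587] ((531.6926879882812, 211.1810302734375), 12.571516990661621)
175 353 356 z 0.128 [0.5277 0.2149 0.1285]
179 350 359 z 0.126 [0.5358 0.2066 0.1264]
183 350 359 z 0.119 [0.5392 0.2033 0.1193]
187 350 359 z 0.108 [0.5392 0.2038 0.1082]
191 350 359 z 0.098 [0.5401 0.2033 0.098 ]
195 350 358 z 0.086 [0.5392 0.2032 0.0864]
199 349 359 z 0.074 [0.5384 0.2046 0.074 ]
203 349 357 z 0.064 [0.538  0.2022 0.0637]
```

View pics/t3.png

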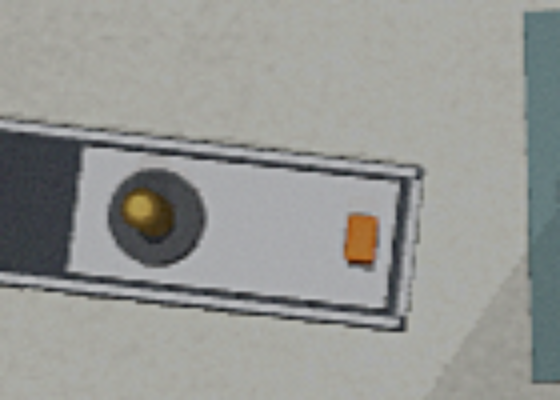

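Run:
```python
from h import *
o=ctrl.get_obs(); p=o["tool_pos"]; print(p)
for n in("scene","top"):
    im,d=vision.get_image(n); P=cloud(n,d)
    T=R.from_rotvec(o["tool_rot"]).as_matrix(); Q=(P-p)@T
    m=(abs(Q[...,0])<.03)&(abs(Q[...,1])<.075)&(Q[...,2]>-.06)&(P[...,2]>.05)&(d>0)
    for s in(-1,1):
        q=Q[m&(Q[...,1]*s>.02)]; 
        print(n,s,len(q),"tip z'",np.sort(q[:,2])[-12:].round(4)); e=q[q[:,2]>q[:,2].max()-.012]; print("  near tip x",e[:,0].min().round(4),e[:,0].max().round(4),"y",e[:,1].min().round(4),e[:,1].max().round(4))
go(.602,-.206,.06);go(.602,-.206,-.018)
```

```text
[ 0.48544441 -0.18651833  0.17593852]
scene -1 150 tip z' [-0.0293 -0.0284 -0.0281 -0.0281 -0.0277 -0.0277 -0.0276 -0.026  -0.0257
 -0.0245 -0.0243 -0.0208]
  near tip x -0.0139 -0.0049 y -0.0544 -0.0433
scene 1 162 tip z' [-0.0269 -0.0263 -0.026  -0.026  -0.0258 -0.0257 -0.0257 -0.0256 -0.0251
 -0.0244 -0.0239 -0.0231]
  near tip x -0.0132 0.0115 y 0.0418 0.0546
top -1 0 tip z' []Traceback (most recent call last):
  File "<stdin>", line 9, in <module>
    return umr_maximum(a, axis, None, out, keepdims, initial, where)
ValueError: zero-size array to reduction operation maximum which has no identity
```

```bash
python3 -c "
from h import *
go(.602,-.206,.06);go(.602,-.206,-.019)"
```

```text
t 7.53 pos [ 0.4857 -0.186   0.1761] F [-0.8  0.2  0.6] open 0.0852 rotdeg [ 0.01 -0.01  0.11] dcm cur [-11.79  -0.63  11.6 ] dcm aligned [-11.78  -0.61  11.61]
t 7.53 pos [ 0.4857 -0.186   0.1761] F [-0.8  0.2  0.6] open 0.0852 rotdeg [ 0.01 -0.01  0.11] dcm cur [-11.79  -0.63  19.5 ] dcm aligned [-11.78  -0.61  19.51]
```

Request:
{"op": "jog_arm", "data": {
  "deltas": [
    [0,0,0,-3,-0.2,2,1],
    [0,0,0,-3,-0.2,2,1],
    [0,0,0,-3,-0.2,2,1],
    [0,0,0,-2.8,0,2,1],
    [0,0,0,0,0,3.5,1],
    [0,0,0,0,0,3,1],
    [0,0,0,0,0,2,1],
    [0,0,0,0,0,1,1],
    [0,0,0,0,0,0.5,1],
    [0,0,0,0,0,0,1],
    [0,0,0,0,0,0,1]
  ]
}}

```text
t: 8.45
tool_pos: [0.6032, -0.2072, -0.0022]
tool_rot: [0.185, 3.134, -0.001]
contact_force: [-0.3, 0.3, 0.8]
opening: 0.0852
```

```bash
python3 -c "
from h import *
go(.602,-.206,-.019)"
```

```text
t 8.45 pos [ 0.6032 -0.2072 -0.0022] F [-0.3  0.3  0.8] open 0.0852 rotdeg [-0.05  0.13  0.05] dcm cur [0.13 0.1  1.68] dcm aligned [0.13 0.1  1.68]
```

Request:
{"op": "jog_arm", "data": {
  "deltas": [
    [0,0,0,0.1,0.1,0.6,1],
    [0,0,0,0,0,0.6,1],
    [0,0,0,0,0,0.4,1],
    [0,0,0,0,0,0,1],
    [0,0,0,0,0,0,0],
    [0,0,0,0,0,0,0],
    [0,0,0,0,0,0,0],
    [0,0,0,0,0,0,0],
    [0,0,0,0,0,0,0],
    [0,0,0,0,0,0,0]
  ],
  "grip_force": 40
}}

```text
t: 9.28
tool_pos: [0.606, -0.208, -0.0123]
tool_rot: [0.186, 3.127, -0.004]
contact_force: [-4.2, 2.3, 25.0]
opening: 0.0614
```

Request:
{"op": "jog_arm", "data": {
  "deltas": [
    [0,0,0,0,0,-1,0],
    [0,0,0,0,0,-2,0],
    [0,0,0,0,0,-4,0],
    [0,0,0,0,0,-4,0],
    [0,0,0,0,0,-3,0],
    [0,0,0,0,0,-1,0],
    [0,0,0,0,0,0,0],
    [0,0,0,0,0,0,0]
  ]
}}

```text
t: 9.95
tool_pos: [0.6005, -0.2058, 0.1291]
tool_rot: [-0.186, -3.135, -0.001]
contact_force: [0.2, 0.5, -2.7]
opening: 0.0609
```

Run:
```python
from h import *
im,d=vision.get_image("scene"); save("s4",cv2.resize(im[150:390,80:320],None,fx=2.5,fy=2.5)); go(.531,.2115,.125)
np.savez("s4.npz",im=im,d=d)
```

```text
t 10.0 pos [ 0.5996 -0.2053  0.1273] F [-0.7 -0.1 -2.9] open 0.0608 rotdeg [ 0.08 -0.24 -0.  ] dcm cur [11.74 40.58  0.34] dcm aligned [11.75 40.58  0.23]
```

View pics/s4.png

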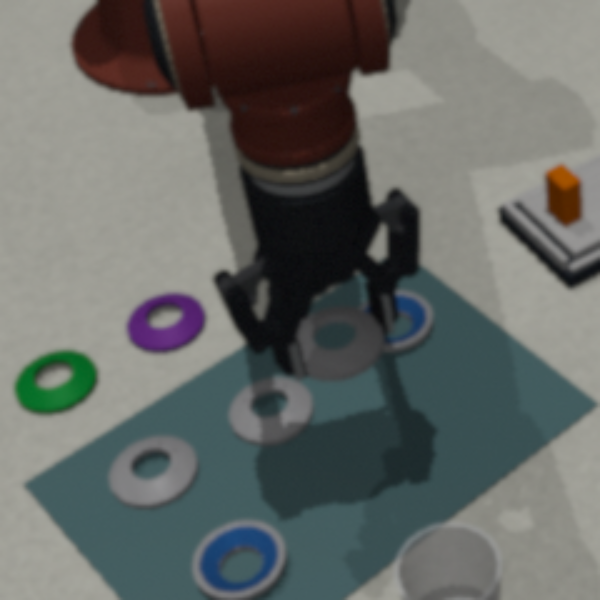

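```bash
cat >> h.py <<'E'
def held(im,d,n="scene"):
    """held washer in tool frame: grey/blue pixels between fingers"""
    o=ctrl.get_obs(); p=o["tool_pos"]; T=R.from_rotvec(o["tool_rot"]).as_matrix(); P=cloud(n,d); Q=(P-p)@T
    m=(abs(Q[...,0])<.05)&(abs(Q[...,1])<.031)&(Q[...,2]>-.036)&(Q[...,2]<-.008)&(d>0)
    m=cv2.morphologyEx(m.astype(np.uint8),cv2.MORPH_OPEN,np.ones((2,2)))
    k,l,s,_=cv2.connectedComponentsWithStats(m); i=1+s[1:,4].argmax(); m=(l==i).astype(np.uint8)
    q=Q[m>0]; print("held n",len(q),"x'",np.percentile(q[:,0],[0.5,99.5]).round(4),"y'",np.percentile(q[:,1],[1,99]).round(4),"z'",np.percentile(q[:,2],[1,10,50,90,99]).round(4))
    cs,h=cv2.findContours(m,cv2.RETR_CCOMP,cv2.CHAIN_APPROX_NONE)
    for c,hh in zip(cs,h[0]):
        if hh[3]>=0 and cv2.contourArea(c)>20:
            (u,v),ax,_=cv2.fitEllipse(c); print(" bore px",round(u,1),round(v,1),np.round(ax,1))
            for zz in(-.026,-.020):
                w=ray(n,u,v,p[2]-zz); print("   at z'",zz,"world",w.round(4),"tool",((w-p)@T).round(4))
E
python3 - <<'E'
from h import *
f=np.load("s4.npz"); held(f["im"],f["d"])
E
```

```text
held n 705 x' [-0.634   0.1507] y' [-0.028   0.0726] z' [-0.0344 -0.0299 -0.0256 -0.0144  0.1272]
 bore px 214.4 285.1 [11.5 18.2]
   at z' -0.026 world [ 0.5995 -0.2048  0.1533] tool [ 0.0003  0.0005 -0.026 ]
   at z' -0.02 world [ 0.5944 -0.2021  0.1473] tool [ 0.0056  0.0026 -0.02  ]
```

Request:
{"op": "jog_arm", "data": {
  "deltas": [
    [0,-0.004,0,0,1,-1.5,0],
    [0,0,0,0.7,2.8,-1.5,0],
    [0,0,0,1.1,3.7,0,0],
    [0,0,0,1.1,3.7,0,0],
    [0,0,0,1.1,3.7,0,0],
    [0,0,0,1.1,3.7,0,0],
    [0,0,0,1.1,3.7,0,0],
    [0,0,0,1.1,3.7,0,0],
    [0,0,0,1.1,3.7,0,0],
    [0,0,0,1.1,3.7,0,0],
    [0,0,0,1.1,3.7,0,0],
    [0,0,0,1.1,3.5,0,0]
  ]
}}

```text
t: 11.0
tool_pos: [0.5309, 0.2133, 0.1583]
tool_rot: [0.185, 3.135, -0.001]
contact_force: [0.8, 0.6, -1.4]
opening: 0.0609
```

Request:
{"op": "jog_arm", "data": {
  "deltas": [
    [0,0,0,0,0,0,0],
    [0,0,0,0,0,0,0],
    [0,0,0,0,0,0,0]
  ]
}}

```text
t: 11.25
tool_pos: [0.532, 0.211, 0.1586]
tool_rot: [0.185, 3.134, -0.002]
contact_force: [-0.3, -0.6, -1.1]
opening: 0.0606
```

Run:
```python
from h import *
im,d=vision.get_image("scene"); save("s5",cv2.resize(im[80:280,250:450],None,fx=3,fy=3)); go(.531,.2115,.15); held(im,d)
```

```text
t 11.3 pos [0.5324 0.2104 0.1588] F [ 0.1  0.1 -1.9] open 0.0609 rotdeg [-0.05  0.13 -0.02] dcm cur [0.16 0.09 0.88] dcm aligned [0.16 0.09 0.88]
held n 320 x' [-0.0281  0.2239] y' [-0.0278  0.1933] z' [-0.0301 -0.0272 -0.0225  0.1564  0.1602]
```

View pics/s5.png

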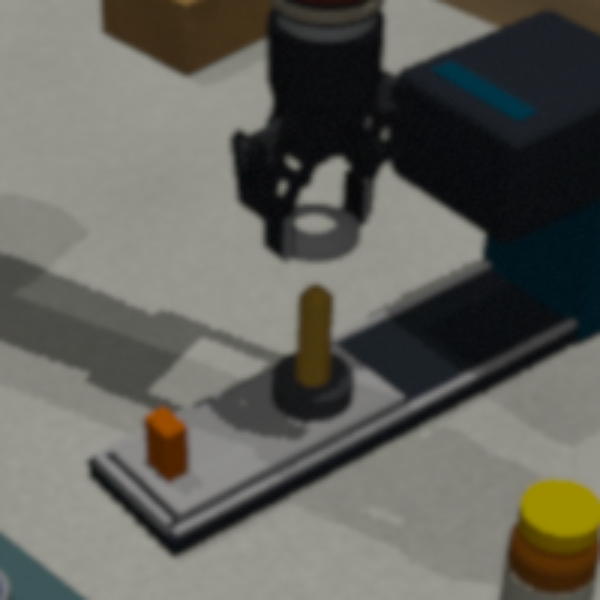

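Request:
{"op": "jog_arm", "data": {
  "deltas": [
    [0,0,0,0.15,0.1,1,0],
    [0,0,0,0,0,1.5,0],
    [0,0,0,0,0,1.5,0],
    [0,0,0,0,0,1,0],
    [0,0,0,0,0,0.5,0],
    [0,0,0,0,0,0,0]
  ]
}}

```text
t: 11.8
tool_pos: [0.5308, 0.2112, 0.1027]
tool_rot: [0.188, 3.135, -0.002]
contact_force: [-0.6, -0.4, -1.6]
opening: 0.0609
```

Request:
{"op": "jog_arm", "data": {
  "deltas": [
    [0,0,0,0,0,1,0],
    [0,0,0,0,0,1,0],
    [0,0,0,0,0,1,0],
    [0,0,0,0,0,1,0],
    [0,0,0,0,0,1,0],
    [0,0,0,0,0,0.4,0],
    [0,0,0,0,0,0,0],
    [0,0,0,0,0,0,0]
  ]
}}

```text
t: 12.47
tool_pos: [0.5332, 0.2118, 0.0499]
tool_rot: [0.186, 3.129, -0.001]
contact_force: [7.5, -1.9, -3.8]
opening: 0.061
```

Request:
{"op": "jog_arm", "data": {
  "deltas": [
    [0,0,0,-0.2,0,0,0],
    [0,0,0,0,0,0,0.85],
    [0,0,0,0,0,0,1],
    [0,0,0,0,0,0,1],
    [0,0,0,0,0,0,1],
    [0,0,0,0,0,-3,1],
    [0,0,0,0,0,-4,1],
    [0,0,0,0,0,-4,1],
    [0,0,0,0,-4,-2,1],
    [0,0,0,0,-4,0,1],
    [0,0,0,0,-4,0,1],
    [0,0,0,0,-4,0,1]
  ]
}}

```text
t: 13.47
tool_pos: [0.5146, 0.0547, 0.1804]
tool_rot: [0.183, 3.13, -0.0]
contact_force: [0.2, -0.9, -0.5]
opening: 0.0857
```

```bash
cat >> h.py <<'E'
def stack(im,d):
    P=cloud("scene",d); m=(np.hypot(P[...,0]-.532,P[...,1]-.2115)<.04)&(P[...,2]>.035)&(P[...,2]<.126)
    r=np.hypot(P[...,0]-.532,P[...,1]-.2115)
    for a,b in((.016,.019),(.022,.026),(.028,.036)): 
        q=P[...,2][m&(r>a)&(r<b)]; print("stack ring",a,b,len(q),np.percentile(q,[10,50,90]).round(4) if len(q) else "")
E
python3 - <<'E'
from h import *
im,d=vision.get_image("scene"); save("s6",cv2.resize(im[100:300,200:460],None,fx=3,fy=3)); stack(im,d); washers("scene",im,d); go(.497,-.0965,.06)
E
```

```text
stack ring 0.016 0.019 29 [0.0578 0.0616 0.0636]
stack ring 0.022 0.026 72 [0.0548 0.0586 0.0613]
stack ring 0.028 0.036 245 [0.0378 0.0485 0.0563]
scene dish [175.3 374. ] [33.6 41. ] 0.33 [ 0.6053 -0.3172  0.0124] zmax 0.0167
scene dome [140.8 338.4] [29.5 38.8] 0.0 [ 0.4884 -0.3185  0.0054] zmax 0.0162
scene dome [188.  313.8] [28.1 36.3] 0.0 [ 0.5006 -0.2209  0.0054] zmax 0.0165
scene dish [237.  277.8] [26.7 34.3] 0.3 [ 0.4964 -0.0965  0.0124] zmax 0.0172
mat z 0.0024095863540971383
t 13.52 pos [0.514  0.0484 0.1799] F [ 1.5 -4.1  0.4] open 0.0847 rotdeg [-0.29  0.27 -0.24] dcm cur [ -0.03 -14.53  12.06] dcm aligned [ -0.03 -14.59  11.99]
```

View pics/s6.png

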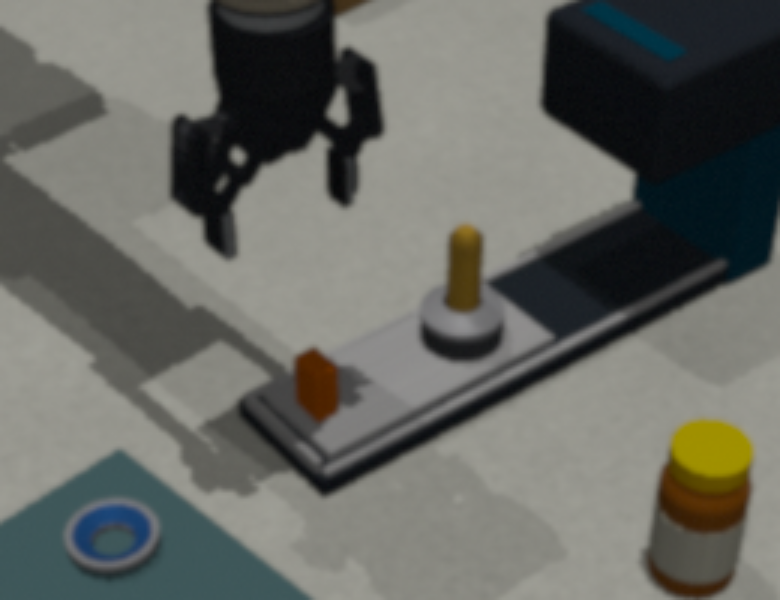

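Request:
{"op": "jog_arm", "data": {
  "deltas": [
    [-0.004,0.004,-0.004,0,-3.65,1,1],
    [0,0,0,0,-3.65,2,1],
    [0,0,0,0,-3.65,3,1],
    [0,0,0,0,-3.65,3,1],
    [0,0,0,0,0,3,1],
    [0,0,0,0,0,2,1],
    [0,0,0,0,0,1,1],
    [0,0,0,0,0,0,1],
    [0,0,0,0,0,0,1]
  ]
}}

```text
t: 14.27
tool_pos: [0.4993, -0.0799, 0.0364]
tool_rot: [0.179, 3.136, 0.006]
contact_force: [0.8, -0.3, -0.0]
opening: 0.0851
```

```bash
python3 -c "
from h import *
go(.497,-.0965,-.0085)"
```

```text
t 14.27 pos [ 0.4993 -0.0799  0.0364] F [ 0.8 -0.3 -0. ] open 0.0851 rotdeg [ 0.23 -0.01  0.27] dcm cur [ 0.04 -1.7   4.48] dcm aligned [ 0.03 -1.68  4.49]
```

Request:
{"op": "jog_arm", "data": {
  "deltas": [
    [0,0,0.004,0,-1.7,1,1],
    [0,0,0,0,0,1.5,1],
    [0,0,0,0,0,1.2,1],
    [0,0,0,0,0,0.75,1],
    [0,0,0,0,0,0,1],
    [0,0,0,0,0,0,0],
    [0,0,0,0,0,0,0],
    [0,0,0,0,0,0,0],
    [0,0,0,0,0,0,0],
    [0,0,0,0,0,0,0],
    [0,0,0,0,0,0,0]
  ]
}}

```text
t: 15.18
tool_pos: [0.4984, -0.097, -0.0071]
tool_rot: [0.186, 3.133, 0.006]
contact_force: [-1.8, 0.8, 5.8]
opening: 0.0613
```

```bash
python3 -c "
from h import *
go(.497,-.0965,-.0085)"
```

```text
t 15.18 pos [ 0.4984 -0.097  -0.0071] F [-1.8  0.8  5.8] open 0.0613 rotdeg [0.22 0.14 0.01] dcm cur [0.15 0.04 0.14] dcm aligned [0.15 0.04 0.14]
```

Request:
{"op": "jog_arm", "data": {
  "deltas": [
    [-0.004,0,0,0,0,-1,0],
    [0,0,0,0,0,-3,0],
    [0,0,0,0,0,-4,0],
    [0,0,0,0,0,-4,0],
    [0,0,0,0,0,-3,0],
    [0,0,0,0,0,-0.8,0],
    [0,0,0,0,0,0,0],
    [0,0,0,0,0,0,0]
  ]
}}

```text
t: 15.85
tool_pos: [0.4964, -0.0979, 0.1486]
tool_rot: [-0.186, -3.135, -0.013]
contact_force: [0.6, -0.3, -2.7]
opening: 0.0612
```

Run:
```python
from h import *
im,d=vision.get_image("scene"); np.savez("s7.npz",im=im,d=d); held(im,d); go(.5325,.2115,.15)
save("s7",cv2.resize(im[150:300,160:320],None,fx=3,fy=3))
```

```text
held n 546 x' [-0.0332  0.1829] y' [-0.0279  0.1044] z' [-0.03   -0.0246 -0.021   0.1458  0.1503]
 bore px 228.2 224.6 [ 9.  15.9]
   at z' -0.026 world [ 0.511  -0.1059  0.1732] tool [-0.0162 -0.0061 -0.0261]
   at z' -0.02 world [ 0.505  -0.1023  0.1672] tool [-0.0098 -0.0033 -0.0201]
t 15.9 pos [ 0.4956 -0.0976  0.1472] F [-0.8 -0.6 -2.6] open 0.0609 rotdeg [ 0.51 -0.22 -0.  ] dcm cur [-0.000e+00  3.114e+01 -1.000e-02] dcm aligned [-0.   31.13 -0.28]
```

Request:
{"op": "jog_arm", "data": {
  "deltas": [
    [0.008,-0.004,0,0,2,0,0],
    [0,0,0,0,3.5,0,0],
    [0,0,0,0,3.5,0,0],
    [0,0,0,0,3.5,0,0],
    [0,0,0,0,3.5,0,0],
    [0,0,0,0,3.5,0,0],
    [0,0,0,0,3.5,0,0],
    [0,0,0,0,3.5,0,0],
    [0,0,0,-0.1,3,0,0],
    [0,0,0,0,1.6,0,0],
    [0,0,0,0,0,0,0],
    [0,0,0,0,0,0,0]
  ]
}}

```text
t: 16.9
tool_pos: [0.533, 0.2107, 0.1463]
tool_rot: [-0.183, -3.135, 0.004]
contact_force: [-0.1, -0.7, -1.7]
opening: 0.061
```

```bash
python3 -c "
from h import *
go(.5335,.2115,.0525)"
```

```text
t 16.9 pos [0.533  0.2107 0.1463] F [-0.1 -0.7 -1.7] open 0.061 rotdeg [-0.14 -0.07  0.11] dcm cur [-0.05  0.11  9.38] dcm aligned [-0.04  0.08  9.38]
```

Request:
{"op": "jog_arm", "data": {
  "deltas": [
    [0,0,0,0,0.1,1.5,0],
    [0,0,0,0,0,1.2,0],
    [0,0,0,0,0,1,0],
    [0,0,0,0,0,0.8,0],
    [0,0,0,0,0,0,0]
  ]
}}

```text
t: 17.32
tool_pos: [0.5332, 0.2104, 0.1013]
tool_rot: [-0.188, -3.135, 0.003]
contact_force: [-0.9, -0.4, -1.2]
opening: 0.0614
```

Request:
{"op": "jog_arm", "data": {
  "deltas": [
    [0,0,0,0,0,1,0],
    [0,0,0,0,0,1,0],
    [0,0,0,0,0,1,0],
    [0,0,0,0,0,0.8,0],
    [0,0,0,0,0,0.5,0],
    [0,0,0,0,0,0.3,0],
    [0,0,0,0,0,0,0],
    [0,0,0,0,0,0,0]
  ]
}}

```text
t: 17.98
tool_pos: [0.5347, 0.2114, 0.0579]
tool_rot: [0.186, 3.134, -0.001]
contact_force: [-3.7, 0.0, -2.6]
opening: 0.0613
```

Request:
{"op": "jog_arm", "data": {
  "deltas": [
    [0,0,0,0.1,0,0.3,0],
    [0,0,0,0,0,0,0],
    [0,0,0,0,0,0,0.85],
    [0,0,0,0,0,0,1],
    [0,0,0,0,0,0,1],
    [0,0,0,0,0,0,1],
    [0,0,0,0,0,-2,1],
    [0,0,0,0,0,-4,1],
    [0,0,0,0,0,-4,1],
    [0,0,0,0,-4,0,1],
    [0,0,0,0,-4,0,1],
    [0,0,0,0,-4,0,1]
  ]
}}

```text
t: 18.98
tool_pos: [0.5206, 0.0918, 0.1577]
tool_rot: [0.182, 3.128, -0.0]
contact_force: [0.5, 0.0, 0.5]
opening: 0.0857
```

Request:
{"op": "jog_arm", "data": {
  "deltas": [
    [0,0,0,0,-3,0,1],
    [0,0,0,0,0,0,1],
    [0,0,0,0,0,0,1]
  ]
}}

```text
t: 19.23
tool_pos: [0.5166, 0.0614, 0.1562]
tool_rot: [0.191, 3.13, -0.0]
contact_force: [-0.9, 0.1, -0.5]
opening: 0.0856
```

Run:
```python
from h import *
im,d=vision.get_image("scene"); save("s8",cv2.resize(im[140:270,200:460],None,fx=3,fy=3)); stack(im,d); w=washers("scene",im,d); go(.5025,-.2212,-.0105)
```

```text
stack ring 0.016 0.019 27 [0.0672 0.069  0.0754]
stack ring 0.022 0.026 104 [0.0554 0.0708 0.0744]
stack ring 0.028 0.036 352 [0.0387 0.0542 0.0751]
scene dish [175.3 373.9] [33.5 41. ] 0.33 [ 0.6053 -0.3171  0.0124] zmax 0.0169
scene dome [140.9 338.3] [29.5 38.7] 0.0 [ 0.4884 -0.3184  0.0054] zmax 0.016
scene dome [188.  313.8] [28.1 36.5] 0.0 [ 0.5006 -0.2209  0.0054] zmax 0.0162
mat z 0.0024187093152251444
t 19.28 pos [0.5166 0.0624 0.1561] F [-0.1  1.  -0.5] open 0.0853 rotdeg [ 0.03  0.3  -0.07] dcm cur [ -1.91 -28.33  16.66] dcm aligned [ -1.96 -28.33  16.66]
```

View pics/s8.png

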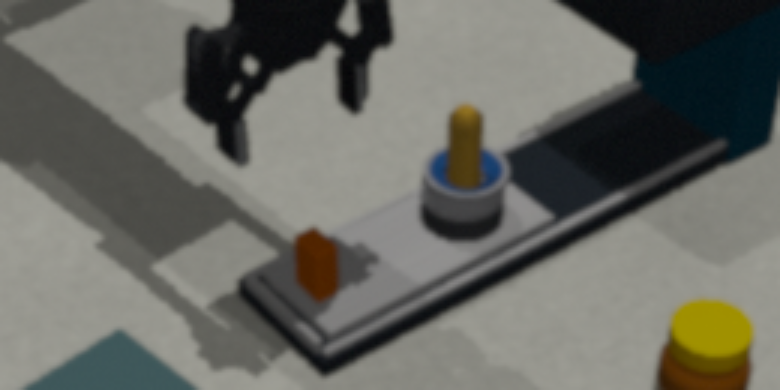

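Request:
{"op": "jog_arm", "data": {
  "deltas": [
    [0,0.005,0,-0.25,-3.5,0,1],
    [0,0,0,-0.25,-3.5,1,1],
    [0,0,0,-0.25,-3.5,1,1],
    [0,0,0,-0.25,-3.5,1,1],
    [0,0,0,-0.25,-3.5,1,1],
    [0,0,0,-0.25,-3.5,1,1],
    [0,0,0,-0.25,-3.5,1,1],
    [0,0,0,-0.2,-3.8,0,1],
    [0,0,0,0,0,2.5,1],
    [0,0,0,0,0,2.5,1],
    [0,0,0,0,0,2,1],
    [0,0,0,0,0,0,1]
  ]
}}

```text
t: 20.28
tool_pos: [0.4994, -0.2179, 0.0208]
tool_rot: [-0.184, -3.127, -0.007]
contact_force: [-1.2, 0.6, -0.8]
opening: 0.0859
```

```bash
python3 -c "
from h import *
go(.5025,-.2209,-.0105)"
```

```text
t 20.28 pos [ 0.4994 -0.2179  0.0208] F [-1.2  0.6 -0.8] open 0.0859 rotdeg [ 0.22 -0.51  0.07] dcm cur [-0.37 -0.28  3.13] dcm aligned [-0.35 -0.26  3.13]
```

Request:
{"op": "jog_arm", "data": {
  "deltas": [
    [0.002,-0.004,0,-0.2,-0.25,1.2,1],
    [0,0,0,0,0,1.2,1],
    [0,0,0,0,0,0.7,1],
    [0,0,0,0,0,0,1],
    [0,0,0,0,0,0,0],
    [0,0,0,0,0,0,0],
    [0,0,0,0,0,0,0],
    [0,0,0,0,0,0,0],
    [0,0,0,0,0,0,0],
    [0,0,0,0,0,0,0]
  ]
}}

```text
t: 21.12
tool_pos: [0.5122, -0.228, 0.0059]
tool_rot: [0.185, 3.116, -0.016]
contact_force: [0.5, 12.9, 32.3]
opening: 0.013
```

Request:
{"op": "jog_arm", "data": {
  "deltas": [
    [0,0,0,0,0,-1,0],
    [0,0,0,0,0,-3,0],
    [0,0,0,0,0,-4,0],
    [0,0,0,0,0,-4,0],
    [0,0,0,0,0,-3,0],
    [0,0,0,0,0,-1,0],
    [0,0,0,0,0,0,0],
    [0,0,0,0,0,0,0]
  ]
}}

```text
t: 21.78
tool_pos: [0.5032, -0.2229, 0.1547]
tool_rot: [0.186, 3.133, -0.004]
contact_force: [-0.7, 1.2, -0.8]
opening: 0.0001
```

Run:
```python
from h import *
im,d=vision.get_image("scene"); held(im,d); go(.5335,.2115,.15)
```

```text
held n 135 x' [-0.0161  0.1845] y' [-0.014   0.0741] z' [-0.033  -0.0303 -0.0228  0.1517  0.1545]
t 21.83 pos [ 0.5023 -0.2224  0.1529] F [ 0.4 -1.2 -1.1] open -0.0002 rotdeg [-0.06  0.04  0.01] dcm cur [ 2.04 43.45  0.25] dcm aligned [ 2.04 43.45  0.29]
```

Request:
{"op": "jog_arm", "data": {
  "deltas": [
    [0,0,0,0,3,0,1],
    [0,0,0,0,3,0,1],
    [0,0,0,0,3,0,1],
    [0,0,0,0,0,0,1],
    [0,0,0,0,0,0,1]
  ]
}}

```text
t: 22.25
tool_pos: [0.5124, -0.1319, 0.1514]
tool_rot: [-0.182, -3.134, 0.001]
contact_force: [-0.7, -0.7, -0.6]
opening: 0.0605
```

Run:
```python
from h import *
for n in("scene","top"):
    im,d=vision.get_image(n); washers(n,im,d)
    if n=="scene": save("s9",cv2.resize(im[220:420,80:340],None,fx=3,fy=3)); stack(im,d)
go(.5025,-.2209,-.0105)
```

```text
scene dish [175.3 373.9] [33.8 41. ] 0.33 [ 0.6052 -0.3171  0.0124] zmax 0.0169
scene dome [140.8 338.3] [29.5 38.7] 0.0 [ 0.4883 -0.3184  0.0054] zmax 0.016
scene dome [187.8 314.1] [28.4 36.2] 0.0 [ 0.5007 -0.2216  0.0054] zmax 0.0163
mat z 0.0024116377312325666
stack ring 0.016 0.019 27 [0.0676 0.0691 0.0734]
stack ring 0.022 0.026 97 [0.0545 0.0713 0.075 ]
stack ring 0.028 0.036 337 [0.0395 0.055  0.0751]
mat z 0.0011719368907983471
t 22.35 pos [ 0.5129 -0.1335  0.1524] F [ 0.1 -0.   0.8] open 0.0747 rotdeg [-0.09 -0.02  0.01] dcm cur [-1.000e-02 -8.770e+00  1.631e+01] dcm aligned [-0.   -8.8  16.29]
```

View pics/s9.png

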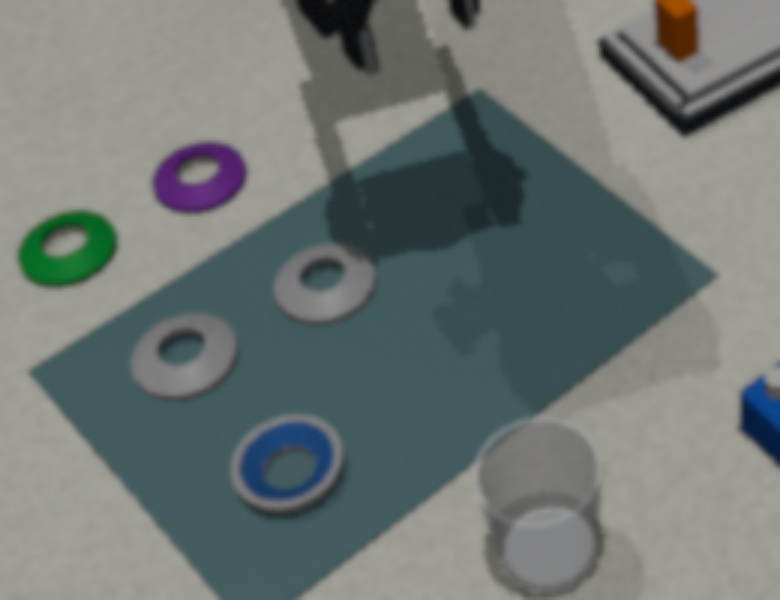

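Request:
{"op": "jog_arm", "data": {
  "deltas": [
    [0,0,0,0,-3,2,1],
    [0,0,0,0,-3,2,1],
    [0,0,0,0,-2.8,2,1],
    [0,0,0,0,0,3,1],
    [0,0,0,0,0,3,1],
    [0,0,0,0,0,2,1],
    [0,0,0,0,0,1,1],
    [0,0,0,0,0,0.5,1],
    [0,0,0,0,0,0,1],
    [0,0,0,0,0,0,1]
  ]
}}

```text
t: 23.18
tool_pos: [0.5046, -0.222, 0.0007]
tool_rot: [0.186, 3.132, -0.005]
contact_force: [0.5, -0.3, 0.5]
opening: 0.0854
```

```bash
python3 -c "
from h import *
go(.5025,-.2215,-.0145)"
```

```text
t 23.18 pos [ 0.5046 -0.222   0.0007] F [ 0.5 -0.3  0.5] open 0.0854 rotdeg [-0.16  0.25 -0.01] dcm cur [0.22 0.03 1.52] dcm aligned [0.22 0.03 1.52]
```

Request:
{"op": "jog_arm", "data": {
  "deltas": [
    [-0.002,0.003,0,0.15,0,0.7,1],
    [0,0,0,0,0,0.5,1],
    [0,0,0,0,0,0.3,1],
    [0,0,0,0,0,0,1],
    [0,0,0,0,0,0,1],
    [0,0,0,0,0,0,1]
  ]
}}

```text
t: 23.68
tool_pos: [0.5026, -0.2212, -0.0151]
tool_rot: [0.186, 3.136, -0.0]
contact_force: [-0.1, 0.1, -0.1]
opening: 0.0852
```

```bash
python3 -c "
from h import *
go(.5025,-.2215,-.0145)"
```

```text
t 23.68 pos [ 0.5026 -0.2212 -0.0151] F [-0.1  0.1 -0.1] open 0.0852 rotdeg [-0.01  0.02  0.01] dcm cur [ 0.01 -0.04 -0.06] dcm aligned [ 0.01 -0.04 -0.06]
```

Request:
{"op": "jog_arm", "data": {
  "deltas": [
    [0,0,0,0,0,0,0],
    [0,0,0,0,0,0,0],
    [0,0,0,0,0,0,0],
    [0,0,0,0,0,0,0],
    [0,0,0,0,0,0,0],
    [0,0,0,0,0,0,0]
  ]
}}

```text
t: 24.18
tool_pos: [0.5042, -0.222, -0.0124]
tool_rot: [0.186, 3.133, -0.002]
contact_force: [-2.7, 2.2, 12.7]
opening: 0.0617
```

Gripped, with moderate force. Lift and check the centring.

Request:
{"op": "jog_arm", "data": {
  "deltas": [
    [0,0,0,0,0,-1,0],
    [0,0,0,0,0,-3,0],
    [0,0,0,0,0,-4,0],
    [0,0,0,0,0,-4,0],
    [0,0,0,0,0,-3.5,0],
    [0,0,0,0,0,-1,0],
    [0,0,0,0,0,0,0],
    [0,0,0,0,0,0,0]
  ]
}}

```text
t: 24.85
tool_pos: [0.502, -0.2209, 0.1489]
tool_rot: [-0.186, -3.135, -0.0]
contact_force: [0.1, -0.0, -2.1]
opening: 0.0619
```

Run:
```python
from h import *
im,d=vision.get_image("scene"); held(im,d); go(.5335,.2115,.15)
```

```text
held n 657 x' [-0.7306  0.1975] y' [-0.0296  0.0794] z' [-0.0342 -0.0298 -0.0255  0.144   0.1491]
 bore px 172.7 252.7 [10.2 17.8]
   at z' -0.026 world [ 0.5024 -0.2205  0.1731] tool [-0.0012  0.     -0.026 ]
   at z' -0.02 world [ 0.4964 -0.2179  0.1671] tool [ 0.0051  0.0019 -0.02  ]
t 24.9 pos [ 0.5011 -0.2203  0.1471] F [-0.3 -0.3 -1.6] open 0.062 rotdeg [ 0.09 -0.21  0.  ] dcm cur [ 1.89 43.26 -0.21] dcm aligned [ 1.9  43.26 -0.29]
```

Request:
{"op": "jog_arm", "data": {
  "deltas": [
    [0,-0.003,0,0.1,3.3,-0.3,0],
    [0,0,0,0.2,3.7,0,0],
    [0,0,0,0.2,3.7,0,0],
    [0,0,0,0.2,3.7,0,0],
    [0,0,0,0.2,3.7,0,0],
    [0,0,0,0.2,3.7,0,0],
    [0,0,0,0.2,3.7,0,0],
    [0,0,0,0.2,3.7,0,0],
    [0,0,0,0.2,3.7,0,0],
    [0,0,0,0.1,3.7,0,0],
    [0,0,0,0.1,3.7,0,0],
    [0,0,0,0,2.9,0,0]
  ]
}}

```text
t: 25.9
tool_pos: [0.5322, 0.2122, 0.1484]
tool_rot: [-0.184, -3.133, 0.003]
contact_force: [0.6, 0.4, -1.2]
opening: 0.0613
```

Request:
{"op": "jog_arm", "data": {
  "deltas": [
    [0,0,0,0,0,0,0],
    [0,0,0,0,0,0,0],
    [0,0,0,0,0,0,0]
  ]
}}

```text
t: 26.15
tool_pos: [0.5331, 0.2095, 0.1495]
tool_rot: [-0.186, -3.134, 0.004]
contact_force: [-0.0, 0.3, -1.0]
opening: 0.0611
```

```bash
python3 -c "
from h import *
go(.533,.2115,.0625)"
```

```text
t 26.15 pos [0.5331 0.2095 0.1495] F [-0.   0.3 -1. ] open 0.0611 rotdeg [-0.14 -0.1   0.02] dcm cur [0.02 0.22 8.7 ] dcm aligned [0.03 0.2  8.7 ]
```

Request:
{"op": "jog_arm", "data": {
  "deltas": [
    [0,0,0,0,0.2,1.5,0],
    [0,0,0,0,0,1.5,0],
    [0,0,0,0,0,1,0],
    [0,0,0,0,0,0.5,0],
    [0,0,0,0,0,0,0]
  ]
}}

```text
t: 26.57
tool_pos: [0.5337, 0.2108, 0.1052]
tool_rot: [-0.188, -3.135, 0.002]
contact_force: [-0.4, 0.6, -1.4]
opening: 0.0614
```

Request:
{"op": "jog_arm", "data": {
  "deltas": [
    [0,0,0,0,0,1,0],
    [0,0,0,0,0,1,0],
    [0,0,0,0,0,1,0],
    [0,0,0,0,0,0.6,0],
    [0,0,0,0,0,0.4,0],
    [0,0,0,0,0,0.2,0],
    [0,0,0,0,0,0,0],
    [0,0,0,0,0,0,0]
  ]
}}

```text
t: 27.23
tool_pos: [0.5354, 0.2121, 0.0658]
tool_rot: [0.186, 3.133, -0.0]
contact_force: [-0.3, -0.3, -1.8]
opening: 0.0608
```

Request:
{"op": "jog_arm", "data": {
  "deltas": [
    [0,0,0,0.2,0,0.3,0],
    [0,0,0,0,0,0,0],
    [0,0,0,0,0,0,0.85],
    [0,0,0,0,0,0,1],
    [0,0,0,0,0,0,1],
    [0,0,0,0,0,0,1],
    [0,0,0,0,0,-2,1],
    [0,0,0,0,0,-4,1],
    [0,0,0,0,0,-3,1],
    [0,0,0,0,-4,0,1],
    [0,0,0,0,-4,0,1],
    [0,0,0,0,-4,0,1]
  ]
}}

```text
t: 28.23
tool_pos: [0.5192, 0.0924, 0.1541]
tool_rot: [0.182, 3.13, -0.0]
contact_force: [0.6, 0.3, 0.1]
opening: 0.0853
```

Request:
{"op": "jog_arm", "data": {
  "deltas": [
    [0,0,0,0,-3,0,1],
    [0,0,0,0,0,0,1],
    [0,0,0,0,0,0,1]
  ]
}}

```text
t: 28.48
tool_pos: [0.5153, 0.062, 0.153]
tool_rot: [0.191, 3.132, 0.0]
contact_force: [-0.4, 1.0, -1.2]
opening: 0.0852
```

Run:
```python
from h import *
im,d=vision.get_image("scene"); save("s10",cv2.resize(im[140:270,200:460],None,fx=3,fy=3)); stack(im,d); w=washers("scene",im,d); go(.606,-.3175,-.0085)
```

```text
stack ring 0.016 0.019 45 [0.0841 0.0872 0.09  ]
stack ring 0.022 0.026 117 [0.0563 0.0823 0.0866]
stack ring 0.028 0.036 416 [0.0403 0.0568 0.081 ]
scene dish [175.3 373.9] [33.6 41. ] 0.33 [ 0.6053 -0.3172  0.0124] zmax 0.0167
scene dome [140.9 338.3] [29.4 38.8] 0.0 [ 0.4884 -0.3184  0.0054] zmax 0.0162
mat z 0.0024015736202477106
t 28.53 pos [0.5154 0.063  0.1529] F [-0.5  0.4 -0.8] open 0.0854 rotdeg [ 0.03  0.21 -0.08] dcm cur [-13.5  -36.7   16.17] dcm aligned [-13.51 -36.71  16.14]
```

View pics/s10.png

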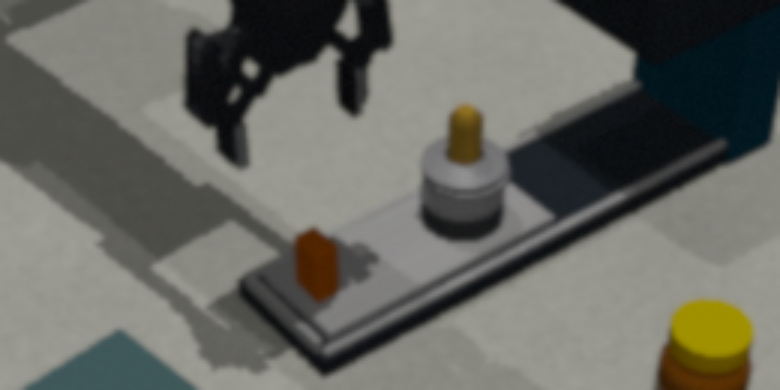

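Request:
{"op": "jog_arm", "data": {
  "deltas": [
    [0,0.004,0,-1.35,-3.4,0,1],
    [0,0,0,-1.35,-3.7,0,1],
    [0,0,0,-1.35,-3.7,0,1],
    [0,0,0,-1.35,-3.7,0,1],
    [0,0,0,-1.35,-3.7,0,1],
    [0,0,0,-1.35,-3.7,0,1],
    [0,0,0,-1.35,-3.7,0,1],
    [0,0,0,-1.35,-3.7,0,1],
    [0,0,0,-1.35,-3.7,0,1],
    [0,0,0,-1.35,-3.7,0,1],
    [0,0,0,0,0,3,1],
    [0,0,0,0,0,3,1]
  ]
}}

```text
t: 29.53
tool_pos: [0.609, -0.3196, 0.0947]
tool_rot: [0.187, 3.131, -0.005]
contact_force: [-0.2, 0.1, -0.2]
opening: 0.0851
```

Request:
{"op": "jog_arm", "data": {
  "deltas": [
    [0,0,0,0,0,3,1],
    [0,0,0,0,0,2.5,1],
    [0,0,0,0,0,2,1],
    [0,0,0,0,0,0,1],
    [0,0,0,0,0,0,1]
  ]
}}

```text
t: 29.95
tool_pos: [0.6055, -0.3153, 0.0158]
tool_rot: [-0.183, -3.132, -0.003]
contact_force: [-0.1, -0.0, 0.7]
opening: 0.0856
```

```bash
python3 -c "
from h import *
go(.606,-.3175,-.0095)"
```

```text
t 29.95 pos [ 0.6055 -0.3153  0.0158] F [-0.1 -0.   0.7] open 0.0856 rotdeg [ 0.1  -0.23  0.1 ] dcm cur [-0.09 -0.22  2.53] dcm aligned [-0.08 -0.22  2.53]
```

Request:
{"op": "jog_arm", "data": {
  "deltas": [
    [0,-0.003,0,-0.1,-0.2,1,1],
    [0,0,0,0,0,1,1],
    [0,0,0,0,0,0.5,1],
    [0,0,0,0,0,0,1],
    [0,0,0,0,0,0,1],
    [0,0,0,0,0,0,0],
    [0,0,0,0,0,0,0],
    [0,0,0,0,0,0,0],
    [0,0,0,0,0,0,0],
    [0,0,0,0,0,0,0],
    [0,0,0,0,0,0,0]
  ]
}}

```text
t: 30.87
tool_pos: [0.6073, -0.3197, -0.0059]
tool_rot: [0.186, 3.132, -0.002]
contact_force: [-1.2, 1.1, 6.2]
opening: 0.0618
```

Request:
{"op": "jog_arm", "data": {
  "deltas": [
    [0,0,0,0,0,-1,0],
    [0,0,0,0,0,-3,0],
    [0,0,0,0,0,-4,0],
    [0,0,0,0,0,-4,0],
    [0,0,0,0,0,-3.5,0],
    [0,0,0,0,0,-1,0],
    [0,0,0,0,0,0,0],
    [0,0,0,0,0,0,0]
  ]
}}

```text
t: 31.53
tool_pos: [0.6058, -0.3189, 0.157]
tool_rot: [0.186, 3.134, 0.0]
contact_force: [-0.5, 0.7, -2.8]
opening: 0.0611
```

Run:
```python
from h import *
im,d=vision.get_image("scene"); held(im,d); go(.5335,.2115,.15)
```

```text
held n 917 x' [-0.0324  0.16  ] y' [-0.0284  0.0558] z' [-0.0308 -0.0241 -0.0208 -0.0124  0.1546]
 bore px 157.0 318.6 [12.4 20. ]
   at z' -0.026 world [ 0.6179 -0.3223  0.1808] tool [-0.0133 -0.0024 -0.026 ]
   at z' -0.02 world [ 0.6128 -0.3205  0.1748] tool [-0.0081 -0.0013 -0.02  ]
t 31.58 pos [ 0.6049 -0.3183  0.1548] F [-0.5  0.1 -2.2] open 0.0616 rotdeg [ 0.1  -0.09  0.  ] dcm cur [13.36 51.76  0.6 ] dcm aligned [13.36 51.76  0.48]
```

Request:
{"op": "jog_arm", "data": {
  "deltas": [
    [0,0,0,0.7,2.5,0,0],
    [0,0,0,0.95,3.7,0,0],
    [0,0,0,0.95,3.7,0,0],
    [0,0,0,0.95,3.7,0,0],
    [0,0,0,0.95,3.7,0,0],
    [0,0,0,0.95,3.7,0,0],
    [0,0,0,0.95,3.7,0,0],
    [0,0,0,0.95,3.7,0,0],
    [0,0,0,0.95,3.7,0,0],
    [0,0,0,0.95,3.7,0,0],
    [0,0,0,0.95,3.7,0,0],
    [0,0,0,0.95,3.7,0,0]
  ]
}}

```text
t: 32.58
tool_pos: [0.5438, 0.1246, 0.1533]
tool_rot: [-0.186, -3.132, 0.002]
contact_force: [-0.9, -0.2, -1.8]
opening: 0.0614
```

Request:
{"op": "jog_arm", "data": {
  "deltas": [
    [0,0,0,0.95,3.5,0,0],
    [0,0,0,0.95,3,0,0],
    [0,0,0,0.3,2,0,0],
    [0,0,0,0,0,0,0],
    [0,0,0,0,0,0,0],
    [0,0,0,0,0,0,0]
  ]
}}

```text
t: 33.08
tool_pos: [0.5335, 0.2092, 0.1546]
tool_rot: [-0.186, -3.134, 0.003]
contact_force: [-0.0, -0.1, -0.3]
opening: 0.0615
```

```bash
python3 -c "
from h import *
go(.5335,.2115,.083)"
```

```text
t 33.08 pos [0.5335 0.2092 0.1546] F [-0.  -0.1 -0.3] open 0.0615 rotdeg [-0.12 -0.11 -0.  ] dcm cur [0.02 0.24 7.16] dcm aligned [0.03 0.23 7.16]
```

Request:
{"op": "jog_arm", "data": {
  "deltas": [
    [0,0,0,0,0.2,1,0],
    [0,0,0,0,0,1,0],
    [0,0,0,0,0,1,0],
    [0,0,0,0,0,1,0],
    [0,0,0,0,0,1,0],
    [0,0,0,0,0,0,0]
  ]
}}

```text
t: 33.58
tool_pos: [0.5331, 0.2112, 0.1036]
tool_rot: [-0.187, -3.133, 0.003]
contact_force: [-0.2, 0.1, -2.4]
opening: 0.0617
```

Request:
{"op": "jog_arm", "data": {
  "deltas": [
    [0,0,0,0,0,0.8,0],
    [0,0,0,0,0,0.6,0],
    [0,0,0,0,0,0.5,0],
    [0,0,0,0,0,0.3,0],
    [0,0,0,0,0,0,0],
    [0,0,0,0,0,0,0]
  ]
}}

```text
t: 34.08
tool_pos: [0.5352, 0.2121, 0.0853]
tool_rot: [0.186, 3.134, -0.0]
contact_force: [-0.4, 0.4, -1.1]
opening: 0.0616
```

Request:
{"op": "jog_arm", "data": {
  "deltas": [
    [0,0,0,0.15,0,0.2,0],
    [0,0,0,0,0,0,0],
    [0,0,0,0,0,0,0.85],
    [0,0,0,0,0,0,1],
    [0,0,0,0,0,0,1],
    [0,0,0,0,0,0,1],
    [0,0,0,0,0,-2,1],
    [0,0,0,0,0,-4,1],
    [0,0,0,0,0,-2,1],
    [0,0,0,0,-4,0,1],
    [0,0,0,0,-4,0,1],
    [0,0,0,0,-4,0,1]
  ]
}}

```text
t: 35.08
tool_pos: [0.5195, 0.0923, 0.1645]
tool_rot: [0.182, 3.132, -0.0]
contact_force: [0.8, -0.1, 0.1]
opening: 0.0853
```

Request:
{"op": "jog_arm", "data": {
  "deltas": [
    [0,0,0,0,-3,0,1],
    [0,0,0,0,0,0,1],
    [0,0,0,0,0,0,1]
  ]
}}

```text
t: 35.33
tool_pos: [0.5158, 0.062, 0.1636]
tool_rot: [0.191, 3.133, 0.0]
contact_force: [0.2, 0.5, -0.0]
opening: 0.0853
```

Run:
```python
from h import *
im,d=vision.get_image("scene"); save("s11",cv2.resize(im[140:270,200:460],None,fx=3,fy=3)); stack(im,d); w=washers("scene",im,d); go(.489,-.3188,-.0145)
```

```text
stack ring 0.016 0.019 37 [0.0813 0.094  0.0961]
stack ring 0.022 0.026 136 [0.0566 0.0849 0.1002]
stack ring 0.028 0.036 522 [0.0414 0.0727 0.1003]
scene dome [140.8 338.4] [29.5 38.7] 0.0 [ 0.4884 -0.3185  0.0054] zmax 0.0162
mat z 0.002415338713954644
t 35.38 pos [0.5159 0.063  0.1635] F [-0.4 -0.8  1. ] open 0.0855 rotdeg [ 0.03  0.15 -0.08] dcm cur [ -1.85 -38.23  17.79] dcm aligned [ -1.85 -38.23  17.8 ]
```

View pics/s11.png

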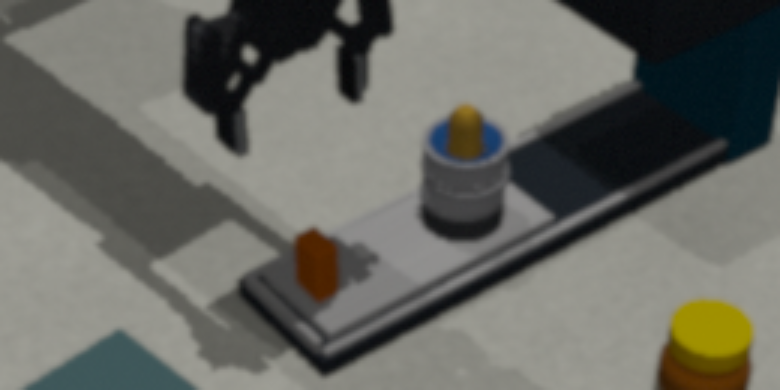

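Four are on the arbor, with the top at about 0.100 m as expected. Now the last dome.

Request:
{"op": "jog_arm", "data": {
  "deltas": [
    [0,0.003,0,-0.2,-3.4,0,1],
    [0,0,0,-0.2,-3.8,0,1],
    [0,0,0,-0.2,-3.8,0,1],
    [0,0,0,-0.2,-3.8,0,1],
    [0,0,0,-0.2,-3.8,0,1],
    [0,0,0,-0.2,-3.8,0,1],
    [0,0,0,-0.2,-3.8,0,1],
    [0,0,0,-0.2,-3.8,0,1],
    [0,0,0,-0.2,-3.8,0,1],
    [0,0,0,0,-4.1,0,1],
    [0,0,0,0,0,3,1],
    [0,0,0,0,0,3,1]
  ]
}}

```text
t: 36.38
tool_pos: [0.4911, -0.318, 0.1054]
tool_rot: [0.188, 3.131, -0.006]
contact_force: [0.2, 0.3, -0.2]
opening: 0.0855
```

Request:
{"op": "jog_arm", "data": {
  "deltas": [
    [0,0,0,0,0,3.5,1],
    [0,0,0,0,0,3,1],
    [0,0,0,0,0,2,1],
    [0,0,0,0,0,1,1],
    [0,0,0,0,0,0,1],
    [0,0,0,0,0,0,1]
  ]
}}

```text
t: 36.88
tool_pos: [0.4895, -0.3148, 0.0086]
tool_rot: [-0.184, -3.135, -0.0]
contact_force: [0.1, 0.1, 0.2]
opening: 0.0854
```

```bash
python3 -c "
from h import *
go(.489,-.3188,-.0145)"
```

```text
t 36.88 pos [ 0.4895 -0.3148  0.0086] F [0.1 0.1 0.2] open 0.0854 rotdeg [-0.   -0.04  0.08] dcm cur [-0.   -0.41  2.31] dcm aligned [ 0.   -0.41  2.31]
```

Request:
{"op": "jog_arm", "data": {
  "deltas": [
    [0,0,0,0,-0.4,0.9,1],
    [0,0,0,0,0,0.8,1],
    [0,0,0,0,0,0.6,1],
    [0,0,0,0,0,0,1],
    [0,0,0,0,0,0,1],
    [0,0,0,0,0,0,1]
  ]
}}

```text
t: 37.38
tool_pos: [0.4882, -0.3193, -0.0146]
tool_rot: [-0.186, -3.135, 0.0]
contact_force: [0.5, -0.3, 1.1]
opening: 0.0856
```

Request:
{"op": "jog_arm", "data": {
  "deltas": [
    [0,0,0,0,0,0,0],
    [0,0,0,0,0,0,0],
    [0,0,0,0,0,0,0],
    [0,0,0,0,0,0,0],
    [0,0,0,0,0,0,0],
    [0,0,0,0,0,0,0]
  ]
}}

```text
t: 37.88
tool_pos: [0.4895, -0.3203, -0.0123]
tool_rot: [0.186, 3.134, -0.003]
contact_force: [-1.2, 0.1, 7.6]
opening: 0.0615
```

Request:
{"op": "jog_arm", "data": {
  "deltas": [
    [0,0,0,0,0,-1,0],
    [0,0,0,0,0,-3,0],
    [0,0,0,0,0,-4,0],
    [0,0,0,0,0,-4,0],
    [0,0,0,0,0,-3.5,0],
    [0,0,0,0,0,-1,0],
    [0,0,0,0,0,0,0],
    [0,0,0,0,0,0,0]
  ]
}}

```text
t: 38.55
tool_pos: [0.488, -0.3189, 0.1499]
tool_rot: [-0.186, -3.135, -0.0]
contact_force: [-0.7, -0.5, -2.6]
opening: 0.061
```

Run:
```python
from h import *
im,d=vision.get_image("scene"); held(im,d); go(.5335,.2115,.15)
```

```text
held n 777 x' [-0.0337  0.1977] y' [-0.0289  0.0536] z' [-0.0328 -0.0298 -0.0254 -0.0157  0.1503]
 bore px 118.6 277.3 [10.5 19.1]
   at z' -0.026 world [ 0.4901 -0.3187  0.174 ] tool [-0.0029 -0.0001 -0.026 ]
   at z' -0.02 world [ 0.484  -0.3169  0.168 ] tool [ 0.0034  0.0009 -0.02  ]
t 38.6 pos [ 0.4872 -0.3182  0.148 ] F [-0.8 -0.4 -2.9] open 0.0613 rotdeg [ 0.11 -0.23  0.01] dcm cur [ 1.67 53.15 -0.09] dcm aligned [ 1.67 53.15 -0.2 ]
```

Request:
{"op": "jog_arm", "data": {
  "deltas": [
    [0,-0.003,0,0.1,2.5,0,0],
    [0,0,0,0.1,3.8,0,0],
    [0,0,0,0.1,3.8,0,0],
    [0,0,0,0.15,3.8,0,0],
    [0,0,0,0.15,3.8,0,0],
    [0,0,0,0.15,3.8,0,0],
    [0,0,0,0.15,3.8,0,0],
    [0,0,0,0.15,3.8,0,0],
    [0,0,0,0.15,3.8,0,0],
    [0,0,0,0.15,3.8,0,0],
    [0,0,0,0.15,3.8,0,0],
    [0,0,0,0.15,3.8,0,0]
  ]
}}

```text
t: 39.6
tool_pos: [0.522, 0.1244, 0.1464]
tool_rot: [-0.186, -3.132, 0.002]
contact_force: [1.4, 0.3, -2.4]
opening: 0.0607
```

Request:
{"op": "jog_arm", "data": {
  "deltas": [
    [0,0,0,0.15,3.5,0,0],
    [0,0,0,0,3.4,0,0],
    [0,0,0,0,1.9,0,0],
    [0,0,0,0,0,0,0],
    [0,0,0,0,0,0,0],
    [0,0,0,0,0,0,0]
  ]
}}

```text
t: 40.1
tool_pos: [0.5318, 0.2094, 0.1476]
tool_rot: [-0.186, -3.134, 0.003]
contact_force: [0.8, 0.2, -1.9]
opening: 0.0614
```

```bash
python3 -c "
from h import *
go(.5325,.2115,.089)"
```

```text
t 40.1 pos [0.5318 0.2094 0.1476] F [ 0.8  0.2 -1.9] open 0.0614 rotdeg [-0.12 -0.12 -0.  ] dcm cur [-0.05  0.23  5.86] dcm aligned [-0.04  0.22  5.86]
```

Request:
{"op": "jog_arm", "data": {
  "deltas": [
    [0,0,0,0,0.2,0.8,0],
    [0,0,0,0,0,0.8,0],
    [0,0,0,0,0,0.8,0],
    [0,0,0,0,0,0.8,0],
    [0,0,0,0,0,0.8,0],
    [0,0,0,0,0,0,0]
  ]
}}

```text
t: 40.6
tool_pos: [0.532, 0.2115, 0.1073]
tool_rot: [-0.187, -3.134, 0.002]
contact_force: [-0.7, -1.1, -1.3]
opening: 0.0609
```

Request:
{"op": "jog_arm", "data": {
  "deltas": [
    [0,0,0,0,0,0.7,0],
    [0,0,0,0,0,0.6,0],
    [0,0,0,0,0,0.5,0],
    [0,0,0,0,0,0.2,0],
    [0,0,0,0,0,0,0],
    [0,0,0,0,0,0,0]
  ]
}}

```text
t: 41.1
tool_pos: [0.5336, 0.2123, 0.0902]
tool_rot: [0.186, 3.134, -0.0]
contact_force: [-0.4, 0.1, -0.3]
opening: 0.0614
```

Request:
{"op": "jog_arm", "data": {
  "deltas": [
    [0,0,0,0,0,0.2,0],
    [0,0,0,0,0,0,0],
    [0,0,0,0,0,0,0.85],
    [0,0,0,0,0,0,1],
    [0,0,0,0,0,0,1],
    [0,0,0,0,0,0,1],
    [0,0,0,0,0,-2,1],
    [0,0,0,0,0,-4,1],
    [0,0,0,0,0,-2,1],
    [0,0,0,0,-4,0,1],
    [0,0,0,0,-4,0,1],
    [0,0,0,0,-4,0,1]
  ]
}}

```text
t: 42.1
tool_pos: [0.5194, 0.0923, 0.1694]
tool_rot: [0.182, 3.132, -0.0]
contact_force: [1.4, -1.3, -0.9]
opening: 0.0856
```

Request:
{"op": "jog_arm", "data": {
  "deltas": [
    [0,0,0,0,-2,0,1],
    [0,0,0,0,0,0,1],
    [0,0,0,0,0,0,1]
  ]
}}

```text
t: 42.35
tool_pos: [0.517, 0.0725, 0.1685]
tool_rot: [0.19, 3.133, 0.001]
contact_force: [-0.8, -0.6, -0.3]
opening: 0.0853
```

Run:
```python
from h import *
im,d=vision.get_image("scene"); save("s12",cv2.resize(im[140:270,200:460],None,fx=3,fy=3)); stack(im,d); w=washers("scene",im,d); go(.518,.0755,.036)
```

```text
stack ring 0.016 0.019 32 [0.1117 0.1134 0.1159]
stack ring 0.022 0.026 171 [0.0567 0.0864 0.1125]
stack ring 0.028 0.036 581 [0.0422 0.0755 0.107 ]
mat z 0.002418625449314952
t 42.4 pos [0.5171 0.0733 0.1685] F [ 0.2  0.8 -0. ] open 0.0855 rotdeg [ 0.03  0.14 -0.04] dcm cur [-0.03  0.22 13.25] dcm aligned [-0.07  0.23 13.25]
```

View pics/s12.png

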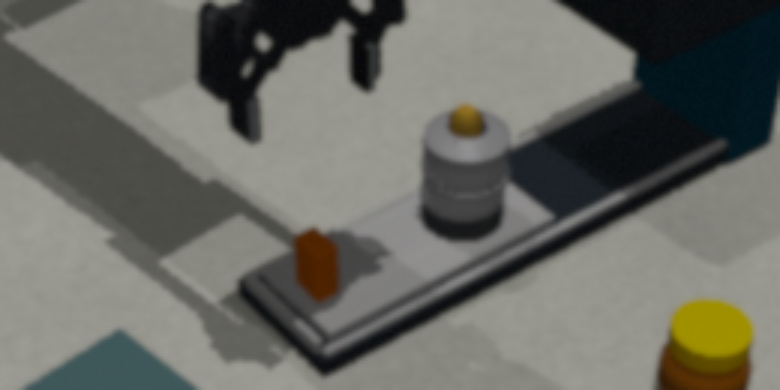

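Request:
{"op": "jog_arm", "data": {
  "deltas": [
    [0,0.002,0,0,0.2,2,1],
    [0,0,0,0,0,3.5,1],
    [0,0,0,0,0,3.5,1],
    [0,0,0,0,0,2,1],
    [0,0,0,0,0,1.5,1],
    [0,0,0,0,0,0.5,1],
    [0,0,0,0,0,0,1],
    [0,0,0,0,0,0,1]
  ]
}}

```text
t: 43.07
tool_pos: [0.5178, 0.076, 0.0389]
tool_rot: [0.184, 3.135, 0.0]
contact_force: [0.5, 0.7, 0.7]
opening: 0.0854
```

Request:
{"op": "jog_arm", "data": {
  "deltas": [
    [0,0,0,0,0,0,0],
    [0,0,0,0,0,0,0],
    [0,0,0,0,0,0,0],
    [0,0,0,0,0,0,0],
    [0,0,0,0,0,0,0],
    [0,0,0,0,0,0,0],
    [0,0,0,0,0,0,0],
    [0,0,0,0,0,0,0]
  ],
  "grip_force": 60
}}

```text
t: 43.73
tool_pos: [0.5177, 0.0772, 0.0391]
tool_rot: [0.188, 3.135, 0.007]
contact_force: [-0.4, 8.2, 2.7]
opening: 0.0191
```

Request:
{"op": "jog_arm", "data": {
  "deltas": [
    [0,0,0,0,0.7,0,0],
    [0,0,0,0,1.2,0,0],
    [0,0,0,0,1.6,0,0],
    [0,0,0,0,1.7,0,0],
    [0,0,0,0,1.7,0,0],
    [0,0,0,0,1.7,0,0],
    [0,0,0,0,1.7,0,0],
    [0,0,0,0,1.7,0,0],
    [0,0,0,0,1.6,0,0],
    [0,0,0,0,1.2,0,0],
    [0,0,0,0,0.7,0,0],
    [0,0,0,0,0,0,0]
  ]
}}

```text
t: 44.73
tool_pos: [0.5369, 0.2309, 0.0391]
tool_rot: [0.185, 3.133, 0.004]
contact_force: [4.7, 2.1, 2.0]
opening: 0.019
```

Request:
{"op": "jog_arm", "data": {
  "deltas": [
    [0,0,0,0,0.2,0,0],
    [0,0,0,0,0.2,0,0],
    [0,0,0,0,0.2,0,0],
    [0,0,0,0,0,0,0],
    [0,0,0,0,0,0,0]
  ]
}}

```text
t: 45.15
tool_pos: [0.5373, 0.2345, 0.0391]
tool_rot: [0.187, 3.134, 0.0]
contact_force: [3.9, -1.7, 5.8]
opening: 0.0191
```

Request:
{"op": "jog_arm", "data": {
  "deltas": [
    [0,0,0,0,0.3,0,0],
    [0,0,0,0,0.3,0,0],
    [0,0,0,0,0.2,0,0],
    [0,0,0,0,0,0,0],
    [0,0,0,0,0,0,0]
  ]
}}

```text
t: 45.57
tool_pos: [0.5383, 0.2427, 0.0391]
tool_rot: [0.187, 3.133, 0.001]
contact_force: [4.2, -1.3, 4.6]
opening: 0.0193
```

Request:
{"op": "jog_arm", "data": {
  "deltas": [
    [0,0,0,0,0.3,0,0],
    [0,0,0,0,0.2,0,0],
    [0,0,0,0,0,0,0],
    [0,0,0,0,0,0,0]
  ]
}}

```text
t: 45.9
tool_pos: [0.5388, 0.2459, 0.0391]
tool_rot: [0.187, 3.134, -0.005]
contact_force: [2.6, -8.3, 7.9]
opening: 0.0189
```

Request:
{"op": "jog_arm", "data": {
  "deltas": [
    [0,0,0,0,0.3,0,0],
    [0,0,0,0,0.2,0,0],
    [0,0,0,0,0,0,0],
    [0,0,0,0,0,0,0]
  ]
}}

```text
t: 46.23
tool_pos: [0.5386, 0.2458, 0.0391]
tool_rot: [-0.187, -3.135, 0.021]
contact_force: [-1.8, -28.0, 14.3]
opening: 0.019
```

Request:
{"op": "jog_arm", "data": {
  "deltas": [
    [0,0,0,0,-0.4,0,0],
    [0,0,0,0,0,0,0],
    [0,0,0,0,0,0,0.5],
    [0,0,0,0,0,0,0.7],
    [0,0,0,0,0,0,0.7],
    [0,0,0,0,0,0,0.7],
    [0,0,0,0,0,-2,0.7],
    [0,0,0,0,0,-4,0.7],
    [0,0,0,0,-2,-3,0.7],
    [0,0,0,0,-4,0,0.7],
    [0,0,0,0,-4,0,0.7],
    [0,0,0,0,-4,0,0.7]
  ]
}}

```text
t: 47.23
tool_pos: [0.5208, 0.1094, 0.1288]
tool_rot: [0.182, 3.136, 0.001]
contact_force: [0.7, 0.0, -0.6]
opening: 0.0599
```

Request:
{"op": "jog_arm", "data": {
  "deltas": [
    [0,0,0,0,-4,0,0.7],
    [0,0,0,0,-4,0,0.7],
    [0,0,0,0,0,0,0.7],
    [0,0,0,0,0,0,0.7]
  ]
}}

```text
t: 47.57
tool_pos: [0.5112, 0.0292, 0.1277]
tool_rot: [-0.191, -3.135, -0.001]
contact_force: [-0.2, 0.5, -0.2]
opening: 0.0597
```

Run:
```python
from h import *
im,d=vision.get_image("scene"); save("s13",im); P=cloud("scene",d)
hsv=cv2.cvtColor(im,cv2.COLOR_RGB2HSV).astype(int)
m=(hsv[...,0]<16)&(hsv[...,1]>180)&(hsv[...,2]>50)&(abs(P[...,0]-.54)<.05)&(abs(P[...,1]-.23)<.08)
t=P[m&(P[...,2]>.066)]; print("grip top",len(t),t.mean(0)); go(.5,.1,.15)
```

```text
grip top 89 [0.54013327 0.24152517 0.07370298]
t 47.62 pos [0.5114 0.0304 0.1278] F [ 0.5 -0.4 -0.5] open 0.06 rotdeg [ 0.04 -0.05 -0.07] dcm cur [ 1.97  6.78 -2.21] dcm aligned [ 1.96  6.78 -2.22]
```

View pics/s13.png

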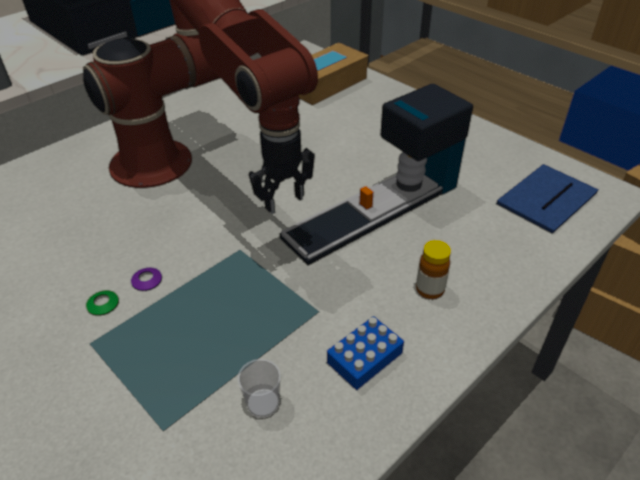

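The mat is empty and the pack sits under the press head at (410,170). The jar, rack and beaker are where they stood. Handing in.

```bash
python3 -c "
from h import *
print(ctrl.finish_job())"
```

```text
the job is handed in; nothing more can be done
None
```

I pulled the carriage out to its outer stop, stacked all five washers alternating (dome, dish, dome, dish, dome), pushed the carriage home, and handed the job in at about 48 s.

**Last checks**
- **Stack:** its top measured 113.4 mm above the bench, against 113 mm expected for five washers fully seated.
- **Carriage:** it stopped hard at both ends. The tool travelled 170 mm between the stops, and the camera put the grip's move at about 169 mm.
- **Scene:** the mat is empty, and the jar, rack and beaker look where they stood. The gripper is well clear of everything.

**What disagreed or failed**
- **Height offset:** the reported tool height was about 36 mm off from where the cameras saw the fingertips. My first grasp of the grip closed above it for this reason. I worked to the camera heights from then on.
- **Missed grasp:** one dome grasp slid up over the cone, at 32 N on the wrist. The washer stayed within a millimetre of its place, and a lower second try held.
- **Start position:** the carriage appears to have started about 8 mm out from home. It moved only 162 mm going out but 170 mm coming back.

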